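# Close a duplicating flask: lid level onto two guide pins, swing the bridge over, clamp

## Robot

A 6-joint arm with a two-finger parallel gripper is mounted at the origin on a cart in front of the work surface, level with it; the furniture and walls round the work are solid. World frame = base frame: x ahead of the robot, y to its left, z up, the work surface at z = 0. Lengths are in m, angles in rad, forces in N, time in s.
With the tool pointing down it reaches from about 0.35 to 0.775 m from the base axis. Payload 7.3 kg.
Tool frame: the origin (TCP) lies midway between the tips of the shut fingers; the grasp point (between the pads) lies robot.grasp_offset behind it (robot.grasp_offset is the distance from the TCP to the grasp point, in m); z points along the fingers, x is the direction in which the jaws open and shut, and the axes are right-handed (so a half turn about z gives the same grasp; the last joint's range is limited). The gripper opens to 92 mm and grips with 3 to 60 N. Pads are 19 mm wide; open, the fingers measure 130 mm over their backs; the gripper's body (75 mm by 190 mm) begins 47 mm behind the grasp point.
Start: joints at [1.108, 0.342, 1.524, -0, 1.275, -0.146], TCP at [0.164, 0.499, 0.194] pointing down, gripper open.
Joint ranges: [-2.53, 2.53], [-0.77, 2.02], [0.04, 2.7], [-1, 4.14], [0.28, 2.66], [-3.11, 3.11]. Speed limits (rad/s): [2.57, 2.57, 3.14, 3.14, 3.14, 3.14].

## Interface

Orientations are given as [roll, pitch, yaw] about the fixed x, y, z axes, in that order (R = Rz(yaw) Ry(pitch) Rx(roll)).
In Python, from cell import robot gives the robot as it stands. The module is installed in compiled form; this text tells all that it offers.
- The arm moves only by the tool move_arm, never from a script. Its argument "increments" is a list of rows, each a list of 7 numbers: the finger opening in mm, from 0 to 91.8, then the shift along the tool's x, y, z in mm, then the turn, a rotation vector about the tool's x, y, z in rad. A call has 1 to 12 rows; each row shifts and turns the pose as measured when the row begins, along the tool's axes as they then stand; what a row does not reach is not made up. A row lasts 1/8 s, in which the tool goes at most 62.5 mm and 10.7 degrees, less where a joint would pass 70% of its speed; a pose out of reach is approached as far as the arm can. A call is refused whole if a number of a shift passes 62.5 or a number of a turn 0.188, either way. A call with a gripper value outside its range is refused whole. The fingers move at their own pace and stop on an object; "newtons" is the grip in N (left out, the last holds). Time passes only in rows, so rows that do not move let the fingers close. It gives the time, the measured TCP pose, the force and the opening at its end, in the units of the state.
- robot.observe(): the state, without advancing time (a new reading comes with each control period).
- robot.read_camera(name): name is "side" or "top"; returns a dict with "img" (400x640x3 uint8, red, green, blue), "fx", "fy", "cx", "cy" (pixels), "T" (4x4, takes a point from camera to world coordinates). Camera axes: x right, y down, z forward; pixel columns grow to the right and rows downward; lengths in m; the calibration is good to about 2 mm. A picture is of the moment at which its call begins. There is no depth.
- robot.hand_in(): hands the job in, once; it reports no verdict.
Trained networks look in the newest picture that a camera, given by its name, has taken for a name from the list of things; names that differ only in an ending like _2 or _b are one class to them, and where a whole thing is asked for, a point or a joint stands for the part that bears it (a point fixed in the world has none). Each returns a list of dicts, best first, with "conf" (0 to 1); they miss things now and then, are a little off and sometimes report something else, mostly with a low value. They report only what shows in the picture. A call takes as long as a camera call.
- robot.look_for(thing, camera): "rect" ([left, top, width, height] in pixels, round what is visible of it).
The state is a dict: "time": time; "qpos": joint angles; "qvel": joint speeds; "joint_efforts": joint torques, N m; "tool_pos": TCP position; "tool_rot": TCP orientation; "contact_force": force on the tool from outside, world axes, zero at the start; "torque": the same for the moment, N m; "opening": finger opening in m.
Only numpy, scipy, OpenCV 4.12 (cv2) and the standard library are available. Lean on these libraries where they do the work, as an engineer would, in place of code of your own. Each camera call takes 0.05 s, during which the arm holds its last target.

## Task

Get the brass duplicating flask in the blue-grey bench press ready for pouring. Pick up its loose brass lid, which has a grip block on top, and lower it level onto the two guide pins (wide hole over the thick far pin, narrow hole over the thin near pin) until it lies flush on the flask rim all round; never tip or drop it. Then swing the bridge, which has a black peg to hold, over the lid until it stops against the right-hand column, turn the black clamp handle clockwise as far as it goes, and let go. Leave the oil bottle and the green rubber bowl standing where they are.

Things in the scene. Friction and masses are not known exactly. Their poses are not given: they have to be found in the camera images.
- lid: Loose brass lid, 0.35 kg: plate 12 mm thick, 72 (x) by 76 mm (y), 116 mm long over an ear at each x end; origin: centre of the underside, z up. Solid grip block on the middle of the top: 26 mm along x, 34 mm along y, 12 to 34 mm above the underside; grip it across x. Two 5 mm spouts at (24, 27), (-24, -27) mm. Red dot at the +x (wide hole) end. Starts flat, within 0.6 rad of flask_rim's yaw.
- lid_hole_large (a point): Centre of the lid's wide through hole (11.6 mm, countersunk 1.5 mm below) at the underside, 47 mm from the lid's centre along its +x.
- lid_hole_small (a point): Centre of the lid's narrow through hole (9.6 mm, countersunk alike) at the underside, 47 mm from the lid's centre along its -x.
- flask_rim (a point): Centre of the flask's rim, 44 mm above the bench, axes of the press: x away from the robot, y left, z up. A lid that is home has its origin and axes here. The press (blue-grey bed 112 by 142 mm) is fixed, its place and yaw vary. Steel columns 58 mm left and right of this point, 98 mm high. The jaw model inside stays below the rim.
- pin_large (a point): Root, at rim height, of the thick far guide pin: 10 mm across, 16.5 mm high above the rim, the last 4 mm a tapered nose; 47 mm from flask_rim along +x.
- pin_small (a point): Root, at rim height, of the thin near guide pin: 8 mm across, same height and nose; 47 mm from flask_rim along -x.
- bridge (a joint): Angle (rad) of the aluminium bridge that turns about the vertical on the left column. 0: shut across the flask towards -y, at a stop. Starts open at 1.45 to 1.65, pointing away from the robot, over nothing; shutting is clockwise from above. Stays where left (1.5 N at the peg moves it). Underside 84, top 97 mm above the bench; its pad passes 2 mm over a lid that is home and strikes one that is not.
- bridge_hinge (a point): Point on the bridge's vertical turning axis, 84 mm above the bench, 58 mm from flask_rim along +y of the press.
- bridge_peg (a point): Middle of the bridge's upright black peg, 140 mm from its turning axis: 16 mm across, from 97 to 131 mm above the bench (this point: 118 mm).
- clamp_handle (a joint): Angle (rad) of the clamp handle on the bridge, clockwise from above positive; starts 0 to 0.1 (loose), stop at 1.4. Turning it (up to 0.15 N m) lowers the spindle by 4 mm, so that a spring pad presses the lid's grip block with about 12 N; it stays where it is left.
- clamp_grip (a point): Middle of the clamp handle on its axis, 58 mm from the bridge's axis, 120 mm above the bench when loose, 116 mm when clamped. Black bar 54 mm long, 12 mm thick, from 14 mm below this point to 10 mm above it. The bar lies along this point's x (turns with the handle); at 0 that is across the bridge. Bridge shut and handle 0: axes as the press's.
- clamp_pad: Rubber-faced spring pad, 22 mm across, under the bridge below the clamp handle; face 80 mm above the bench when loose. Origin on the spindle's axis, 4 mm above the face.
- gooseneck_lamp: Fixed desk lamp, an obstacle (its origin means nothing). Disc foot of 90 mm radius, 26 mm high, at world (0.61, 0.16); stem rises from it to 0.5 m and arches to the shade over (0.48, -0.08): 70 mm radius, 0.33 to 0.45 m above the bench. A hand coming from the right must pass in front of the shade, within 0.33 m of the robot's axis.
- sep_oil: Bystander: small round bottle with a cream label and black cap, 39 mm wide, 76 mm high, behind the press; origin at the centre of its foot.
- bowl_green: Bystander: green rubber mixing bowl, 120 mm wide, 78 mm high, left of the press; origin at the centre of its foot.

How it is judged:
On the way, in this order (a step that is already met when the one before it is completed fails the run):
1. the lid lies flush on the flask rim over both pins (horizontal distance between lid_hole_large and pin_large below 0.003 m and horizontal distance between lid_hole_small and pin_small below 0.003 m and z of each of lid_hole_large, lid_hole_small in the frame of flask_rim below 0.002 m and angle between lid's own z axis and vertical below 0.03 rad), for 0.2 s.
2. with the lid home, the bridge is swung shut against the right-hand column (all of step 1 and value of joint bridge below 0.05 rad), for 0.2 s.
3. with lid home and bridge shut, the clamp handle is turned clockwise so that the pad presses the lid (all of step 2 and value of joint clamp_handle above 1.2 rad and contact force between clamp_pad and lid above 3 N), for 0.2 s.
At the end, for the whole second after the job is handed in: Both lid holes lie within 3 mm (horizontally) of their pins and within 2 mm of the rim's height, the lid tilted less than 0.03 rad and at rest; the bridge is within 0.05 rad of shut; the clamp handle is beyond 1.2 rad with the pad pressing the lid by more than 3 N; the fingers touch nothing (all of step 3 and linear speed of lid below 0.02 m/s and contact force between the fingers and anything else below 0.5 N).
It fails at once if the lid is dropped (moves faster than 0.3 m/s without the fingers on it) (linear speed of lid above 0.3 m/s and contact force between the fingers and lid below 0.02 N).
It fails at once if the lid is tipped by more than 0.3 rad (angle between lid's own z axis and vertical above 0.3 rad).
It fails at once if the oil bottle is shifted by more than 25 mm or tipped (distance of sep_oil from where it was at the start of the episode above 0.025 m or angle between sep_oil's own z axis and vertical above 0.3 rad).
It fails at once if the green bowl is shifted by more than 25 mm or tipped (distance of bowl_green from where it was at the start of the episode above 0.025 m or angle between bowl_green's own z axis and vertical above 0.3 rad).
It also fails if it takes over 72 s, if anything falls off the work surface, if the arm or the gripper's body presses on something with over 40 N, if the wrist force passes 120 N, or if a joint passes its speed limit or range.

## Working session

There is one attempt and no reset: what is moved stays moved. The work goes in short steps, Python scripts to look and compute and a tool call to move; the robot and the scene stay as the last step left them, time stands still between calls to the robot, and variables do not carry over. Pictures are saved under pics/ and viewed, and the job is handed in when it is done.

Besides the shell and the picture viewer there is one more tool, called after "Request:" by a JSON object that holds its "name" and its "arguments", one argument or row to a line. move_arm: Moves the arm, as the interface text tells. Its arguments: {"type":"object","properties":{"increments":{"type":"array"},"newtons":{"type":"number"}},"required":["increments"]}

```bash
ls; mkdir -p pics; python3 - <<'E'
from cell import robot
import cv2,numpy as np
s=robot.observe()
for k,v in s.items(): print(k,v)
print(robot.grasp_offset)
for n in ("side","top"):
    c=robot.read_camera(n); cv2.imwrite(f"pics/{n}0.png",c["img"][:,:,::-1])
    print(n,c["fx"],c["fy"],c["cx"],c["cy"]);print(np.round(c["T"],4))
    for t in ["lid","bridge","bridge_peg","clamp_handle","clamp_grip","sep_oil","bowl_green"]:
        print(t,[(np.round(d["rect"],1).tolist(),round(d["conf"],2)) for d in robot.look_for(t,n)[:3]])
E
```

```text
pics
time 0.0
qpos [ 1.10801507e+00  3.42715572e-01  1.52502988e+00 -5.92159250e-05
  1.27540287e+00 -1.46043071e-01]
qvel [ 1.02862457e-03 -1.28324194e-03 -1.16683071e-03 -4.06691125e-04
  1.17544921e-03 -9.05942532e-05]
joint_efforts [ 1.08077940e-03 -4.31243491e+01 -2.44225556e+01  7.19528552e-02
  5.58695546e-02 -1.17869176e-04]
tool_pos [0.16332922 0.49845483 0.19334423]
tool_rot [-3.14142229e+00  1.54734898e-03  1.25407556e+00]
contact_force [0.29113352 0.28668131 0.37701389]
torque [ 0.00546158 -0.0149381   0.01957381]
opening 0.09186690794375064
0.0188
side 395.66683800732216 395.66683800732216 324.86512613980784 202.10911619881344
[[-0.4029  0.5748 -0.7122  1.1447]
 [ 0.915   0.2726 -0.2976  0.5393]
 [ 0.0231 -0.7716 -0.6357  0.6544]
 [ 0.      0.      0.      1.    ]]
lid []
bridge [([360.3, 186.0, 23.1, 18.8], 0.7)]
bridge_peg [([353.8, 189.5, 33.1, 41.4], 0.67)]
clamp_handle [([364.0, 189.1, 21.4, 15.4], 0.67), ([322.8, 171.8, 66.1, 59.6], 0.45)]
clamp_grip [([362.3, 185.6, 21.1, 21.1], 0.73), ([264.6, 179.4, 37.2, 23.6], 0.44)]
sep_oil []
bowl_green [([397.8, 214.3, 57.9, 50.6], 0.86)]
top 406.95499668433496 406.95499668433496 317.1883197607742 194.83132464881618
[[-0.0069 -0.9908  0.1354  0.4278]
 [-0.9999  0.0055 -0.0107  0.2911]
 [ 0.0099 -0.1355 -0.9907  0.9645]
 [ 0.      0.      0.      1.    ]]
lid [([374.5, 228.2, 33.0, 49.9], 0.95)]
bridge []
bridge_peg [([263.4, 187.0, 26.1, 75.0], 0.56)]
clamp_handle [([262.2, 222.4, 25.4, 13.8], 0.69), ([185.7, 194.1, 60.8, 54.1], 0.66)]
clamp_grip [([261.4, 224.6, 29.1, 14.9], 0.69)]
sep_oil [([306.0, 121.7, 17.4, 22.5], 0.79), ([182.8, 193.6, 64.5, 53.7], 0.22)]
bowl_green [([187.1, 195.5, 60.5, 53.3], 0.72), ([259.4, 223.6, 29.4, 12.7], 0.64)]
```

```bash
python3 - <<'E'
import cv2
a=cv2.imread("pics/top0.png"); b=cv2.imread("pics/side0.png")
cv2.imwrite("pics/top0z.png",cv2.resize(a[110:310,170:430],None,fx=3,fy=3,interpolation=cv2.INTER_CUBIC))
cv2.imwrite("pics/side0z.png",cv2.resize(b[130:330,230:490],None,fx=3,fy=3,interpolation=cv2.INTER_CUBIC))
E
```

```text
(no output)
```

View pics/top0z.png

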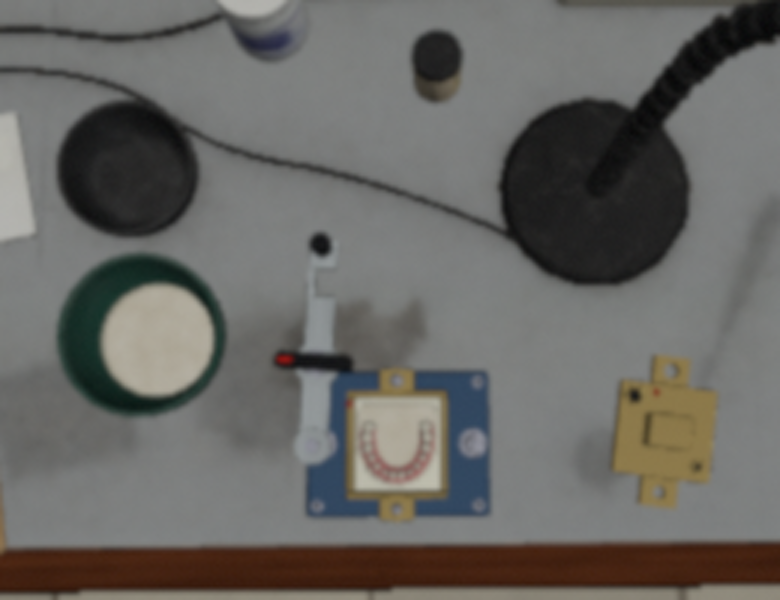

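View pics/side0z.png

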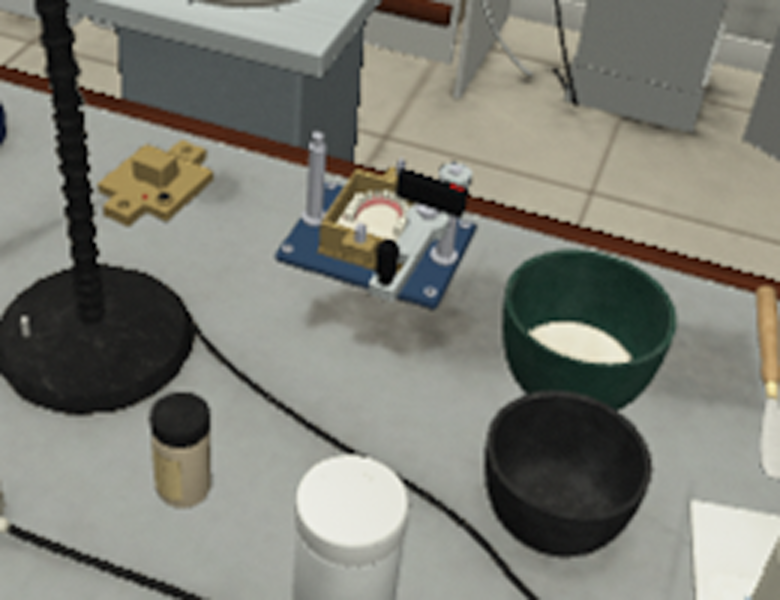

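View pics/side0.png

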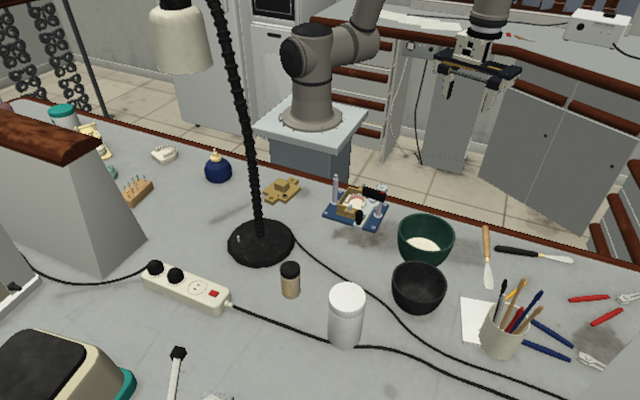

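View pics/top0.png

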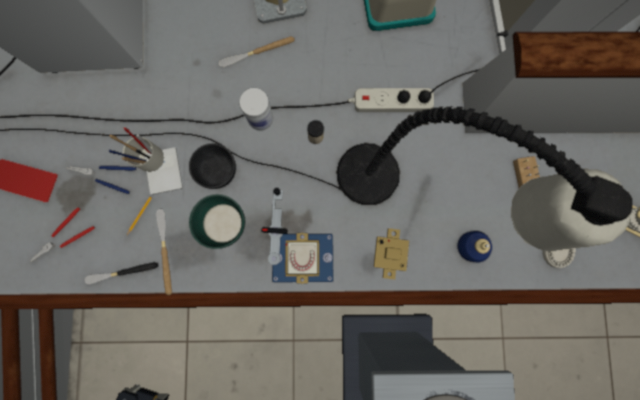

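```bash
python3 - <<'E'
import cv2
a=cv2.imread("pics/top0.png"); b=cv2.imread("pics/side0.png")
def z(im,x0,y0,w,h,f,n):
    o=cv2.resize(im[y0:y0+h,x0:x0+w],None,fx=f,fy=f,interpolation=cv2.INTER_CUBIC)
    for i in range(0,w,10): 
        cv2.line(o,(i*f,0),(i*f,5),(255,255,0),1); cv2.putText(o,str(x0+i),(i*f,15),0,.35,(0,255,255),1)
    for i in range(0,h,10):
        cv2.line(o,(0,i*f),(5,i*f),(255,255,0),1); cv2.putText(o,str(y0+i),(6,i*f+4),0,.35,(0,255,255),1)
    cv2.imwrite(n,o)
z(a,262,180,78,110,5,"pics/t_press.png") if 0 else z(a,262,228,78,60,10,"pics/t_press.png")
z(a,368,224,46,60,10,"pics/t_lid.png")
z(b,315,168,80,66,9,"pics/s_press.png")
z(b,258,172,48,38,12,"pics/s_lid.png")
E
```

```text
(no output)
```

View pics/t_press.png

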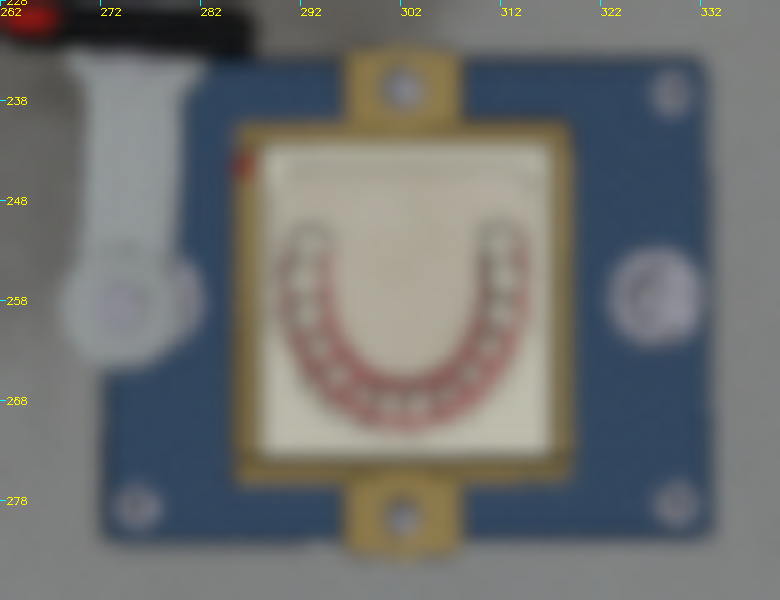

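View pics/t_lid.png

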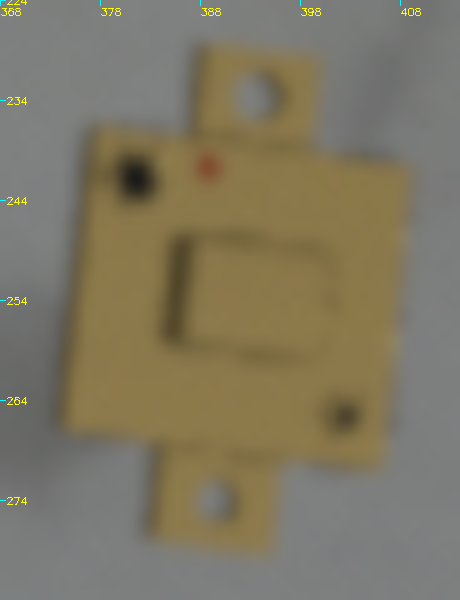

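View pics/s_press.png

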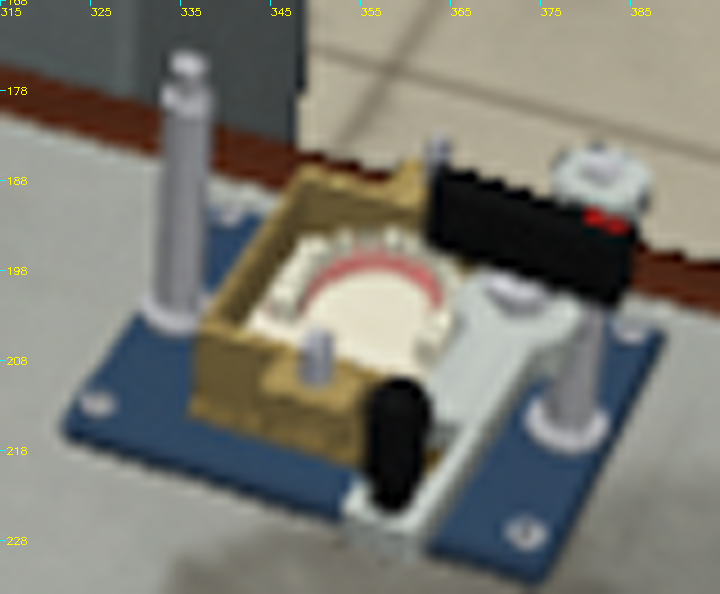

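View pics/s_lid.png

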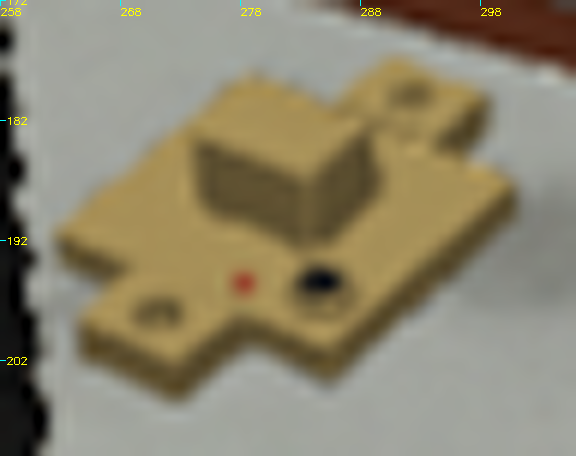

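```bash
cat > h.py <<'E'
import numpy as np
from scipy.optimize import least_squares
CAM={"side":(395.66684,324.86513,202.10912,np.array([[-0.4029,0.5748,-0.7122,1.1447],[0.915,0.2726,-0.2976,0.5393],[0.0231,-0.7716,-0.6357,0.6544],[0,0,0,1]])),
"top":(406.955,317.18832,194.83132,np.array([[-0.0069,-0.9908,0.1354,0.4278],[-0.9999,0.0055,-0.0107,0.2911],[0.0099,-0.1355,-0.9907,0.9645],[0,0,0,1]]))}
def proj(P,cam):
    f,cx,cy,T=CAM[cam]; P=np.atleast_2d(P)
    q=(P-T[:3,3])@np.linalg.inv(T[:3,:3]).T
    return np.c_[f*q[:,0]/q[:,2]+cx,f*q[:,1]/q[:,2]+cy]
def ray(uv,cam,z):
    f,cx,cy,T=CAM[cam]; d=T[:3,:3]@np.array([(uv[0]-cx)/f,(uv[1]-cy)/f,1]); o=T[:3,3]
    return o+d*(z-o[2])/d[2]
def place(L,p):
    c,s=np.cos(p[2]),np.sin(p[2]); L=np.atleast_2d(L)
    return np.c_[p[0]+c*L[:,0]-s*L[:,1],p[1]+s*L[:,0]+c*L[:,1],L[:,2]]
def fit(feats,p0,verbose=True):
    # feats: (cam,(u,v),(x,y,z) local, z world)
    def r(p):
        return np.concatenate([(proj(place(l,p),c)[0]-uv) for c,uv,l in feats])
    s=least_squares(r,p0,loss="soft_l1",f_scale=0.7,x_scale=[.01,.01,.05])
    if verbose:
        print(np.round(s.x,4)); print(np.round(r(s.x).reshape(-1,2),1).tolist())
    return s.x
def px(u,v,x0,y0,f): return np.array([(u+.5)/f-.5+x0,(v+.5)/f-.5+y0])
E
cat > m.py <<'E'
from h import *
t=lambda u,v:px(u,v,262,228,10); tl=lambda u,v:px(u,v,368,224,10)
s=lambda u,v:px(u,v,315,168,9); sl=lambda u,v:px(u,v,258,172,12)
PT=[("top",t(405,90),(.047,0,.055)),("top",t(403,517),(-.047,0,.055)),
("top",t(345,48),(.058,.013,.044)),("top",t(463,48),(.058,-.013,.044)),("top",t(345,555),(-.058,.013,.044)),("top",t(463,555),(-.058,-.013,.044)),
("top",t(650,297),(0,-.058,.01))]
PS=[("side",s(318,331),(.047,0,.0605)),("side",s(317,378),(.047,0,.044)),("side",s(438,142),(-.047,0,.0605)),("side",s(180,310),(0,-.058,.01)),("side",s(567,420),(0,.058,.01))]
LT=[("top",tl(u,v),l) for u,v,l in [(92,127,(.036,.038,.012)),(413,163,(.036,-.038,.012)),(385,467,(-.036,-.038,.012)),(62,432,(-.036,.038,.012)),(258,96,(.047,0,.008)),(217,500,(-.047,0,.008))]]
LS=[("side",sl(u,v),l) for u,v,l in [(515,187,(-.036,.038,.012)),(328,372,(.036,.038,.012)),(58,237,(.036,-.038,.012)),(158,310,(.047,0,.012)),(408,95,(-.047,0,.012)),
(195,140,(.013,-.017,.034)),(305,178,(.013,.017,.034)),(370,125,(-.013,.017,.034)),(255,75,(-.013,-.017,.034))]]
if __name__=="__main__":
    P={}
    for n,f,p0 in [("PT",PT,(.36,.33,0)),("PS",PS,(.36,.33,0)),("P",PT+PS,(.36,.33,0)),("LT",LT,(.36,.12,-.1)),("LS",LS,(.36,.12,-.1)),("L",LT+LS,(.36,.12,-.1))]:
        print(n); P[n]=fit(f,p0)
    print(P["PT"]-P["LT"],P["PS"]-P["LS"])
E
python3 m.py
```

```text
PT
[ 0.4122  0.3163 -0.003 ]
[[-0.3, -0.3], [-0.1, 0.1], [0.1, -0.8], [-0.1, -0.8], [-0.0, 1.0], [-0.1, 1.0], [0.8, -0.0]]
PS
[0.4134 0.3178 0.0027]
[[0.3, -0.3], [-0.1, -0.2], [0.2, -0.9], [-0.3, 0.4], [-0.1, 0.9]]
P
[0.4123 0.3168 0.0006]
[[-0.5, -0.3], [-0.2, 0.1], [-0.2, -0.8], [-0.5, -0.9], [-0.2, 1.0], [-0.2, 0.9], [0.6, -0.1], [-0.0, -0.7], [-0.4, -0.6], [-0.1, -1.2], [-0.5, 0.0], [-0.3, 0.5]]
LT
[ 0.4203  0.1094 -0.1255]
[[-0.0, -0.5], [0.2, -0.2], [0.3, 0.6], [-0.1, 0.1], [-0.4, -0.0], [-0.0, 0.0]]
LS
[ 0.4243  0.1122 -0.1352]
[[0.4, -0.3], [0.1, -1.4], [-0.9, -0.2], [-0.2, 0.9], [0.1, 0.7], [-1.1, -0.6], [0.3, 0.6], [0.8, -0.0], [-0.1, -0.1]]
L
[ 0.421   0.1101 -0.1277]
[[-0.3, -0.8], [-0.0, -0.5], [-0.0, 0.3], [-0.4, -0.2], [-0.6, -0.4], [-0.4, -0.3], [0.2, -1.2], [0.1, -2.4], [-0.9, -1.0], [-0.2, 0.0], [-0.2, -0.2], [-1.2, -1.4], [0.3, -0.3], [0.6, -0.9], [-0.3, -0.9]]
[-0.00803482  0.20690107  0.12252557] [-0.01081647  0.20560794  0.13791349]
```

```bash
python3 - <<'E'
from h import *
t=lambda u,v:px(u,v,170,110,3)
s=lambda u,v:px(u,v,315,168,9)
print("peg top",ray(t(320,243),"top",.125)[:2],"side",ray(s(401,388),"side",.131)[:2],ray(s(393,497),"side",.097)[:2])
print("handle top", ray(t(275,359),"top",.128)[:2],ray(t(352,363),"top",.128)[:2])
# side corners of bar: top-left, bottom left, topright,bottom right
for u,v,z in [(437,168,.13),(430,240,.106),(640,222,.13),(615,303,.106)]: print(ray(s(u,v),"side",z)[:2])
h=np.array([.4123,.3748]);print("hinge",h)
E
python3 - <<'E'
import cv2
a=cv2.imread("pics/top0.png")
o=cv2.resize(a[180:245,250:300],None,fx=9,fy=9,interpolation=cv2.INTER_CUBIC); cv2.imwrite("pics/t_br.png",o)
E
```

```text
peg top [0.55176353 0.3670771 ] side [0.55349888 0.36828389] [0.55250131 0.36877034]
handle top [0.47143277 0.39696304] [0.46837146 0.34442128]
[0.47081939 0.34772652]
[0.46882986 0.34732415]
[0.47004279 0.39914073]
[0.47281529 0.39664942]
hinge [0.4123 0.3748]
```

View pics/t_br.png

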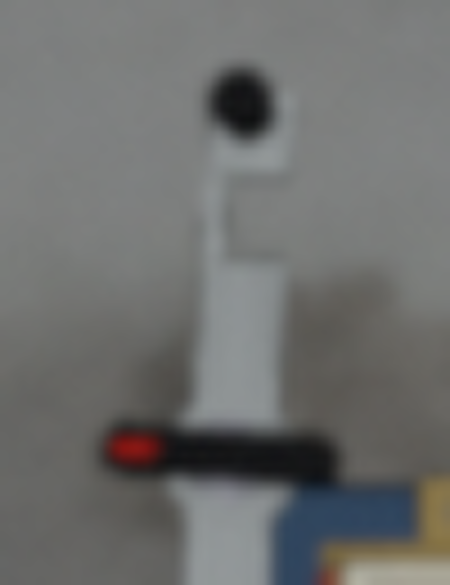

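```bash
cat > plan.py <<'E'
import sys,numpy as np
from scipy.spatial.transform import Rotation as R, Slerp
from cell import robot
def plan(x,y,z,yaw,n,op):
    s=robot.observe(); p=s["tool_pos"]; r0=R.from_euler("xyz",s["tool_rot"])
    r1=R.from_euler("xyz",[np.pi,0,yaw]); sl=Slerp([0,1],R.concatenate([r0,r1]))
    t=np.array([x,y,z]); print("now",np.round(p,4),np.round(s["tool_rot"],4),"t",round(s["time"],2))
    out=[]
    for i in range(n):
        a,b=i/n,(i+1)/n; ra,rb=sl(a),sl(b)
        d=ra.inv().apply((t-p)/n)*1000; w=(ra.inv()*rb).as_rotvec()
        out.append([op]+[round(float(v),1) for v in d]+[round(float(v),3) for v in w])
    print(str(out).replace(" ",""))
if __name__=="__main__":
    a=list(map(float,sys.argv[1:])); plan(*a[:4],int(a[4]),a[5])
E
python3 plan.py .4215 .105 .12 -.13 10 91.8
```

```text
now [0.1635 0.4989 0.194 ] [ 3.1416e+00 -1.0000e-04  1.2540e+00] t 0.8
[[91.8,-29.4,36.8,7.4,-0.0,-0.0,0.138],[91.8,-24.0,40.5,7.4,-0.0,-0.0,0.138],[91.8,-18.2,43.4,7.4,-0.0,-0.0,0.138],[91.8,-12.1,45.5,7.4,-0.0,-0.0,0.138],[91.8,-5.7,46.7,7.4,-0.0,-0.0,0.138],[91.8,0.8,47.1,7.4,-0.0,-0.0,0.138],[91.8,7.3,46.5,7.4,-0.0,-0.0,0.138],[91.8,13.7,45.1,7.4,-0.0,-0.0,0.138],[91.8,19.8,42.7,7.4,-0.0,-0.0,0.138],[91.8,25.5,39.6,7.4,-0.0,-0.0,0.138]]
```

Request:
{"name": "move_arm", "arguments": {
  "increments": [
    [91.8, -29.4, 36.8, 7.4, 0, 0, 0.138],
    [91.8, -24.0, 40.5, 7.4, 0, 0, 0.138],
    [91.8, -18.2, 43.4, 7.4, 0, 0, 0.138],
    [91.8, -12.1, 45.5, 7.4, 0, 0, 0.138],
    [91.8, -5.7, 46.7, 7.4, 0, 0, 0.138],
    [91.8, 0.8, 47.1, 7.4, 0, 0, 0.138],
    [91.8, 7.3, 46.5, 7.4, 0, 0, 0.138],
    [91.8, 13.7, 45.1, 7.4, 0, 0, 0.138],
    [91.8, 19.8, 42.7, 7.4, 0, 0, 0.138],
    [91.8, 25.5, 39.6, 7.4, 0, 0, 0.138]
  ],
  "newtons": 50
}}

```text
time: 2.05
tool_pos: [0.4233, 0.0925, 0.1194]
tool_rot: [-3.136, -0.006, -0.165]
contact_force: [0.4, 0.2, 1.6]
opening: 0.0921
```

```bash
python3 plan.py .4215 .105 .08 -.13 4 91.8
```

```text
now [0.4233 0.0925 0.1194] [-3.1356 -0.0064 -0.1646] t 2.05
[[91.8,-1.0,-3.0,9.9,-0.001,-0.002,-0.009],[91.8,-1.0,-3.0,9.9,-0.001,-0.002,-0.009],[91.8,-0.9,-3.0,9.9,-0.001,-0.002,-0.009],[91.8,-0.9,-3.0,9.8,-0.001,-0.002,-0.009]]
```

Request:
{"name": "move_arm", "arguments": {
  "increments": [
    [91.8, 0, 0, 5, 0, 0, 0],
    [91.8, -1.0, -3.0, 9.9, -0.001, -0.002, -0.009],
    [91.8, -1.0, -3.0, 9.9, 0, 0, -0.009],
    [91.8, 0, 0, 0, 0, 0, 0]
  ]
}}

```text
time: 2.55
tool_pos: [0.4221, 0.0989, 0.0927]
tool_rot: [-3.137, -0.003, -0.146]
contact_force: [-0.0, 0.1, 0.0]
opening: 0.0921
```

```bash
python3 - <<'E'
from cell import robot
import cv2
for n in ("top","side"):
    c=robot.read_camera(n); cv2.imwrite(f"pics/{n}1.png",c["img"][:,:,::-1])
a=cv2.imread("pics/top1.png")[210:300,340:440];b=cv2.imread("pics/side1.png")[140:230,240:340]
import numpy as np
cv2.imwrite("pics/c1.png",np.hstack([cv2.resize(i,(400,360),interpolation=2) for i in (a,b)]))
E
python3 plan.py .4215 .105 .08 -.13 1 91.8
```

```text
now [0.4229 0.0986 0.0935] [-3.1365 -0.0048 -0.1469] t 2.65
[[91.8,-2.3,-6.1,13.5,-0.005,-0.005,-0.017]]
```

View pics/c1.png

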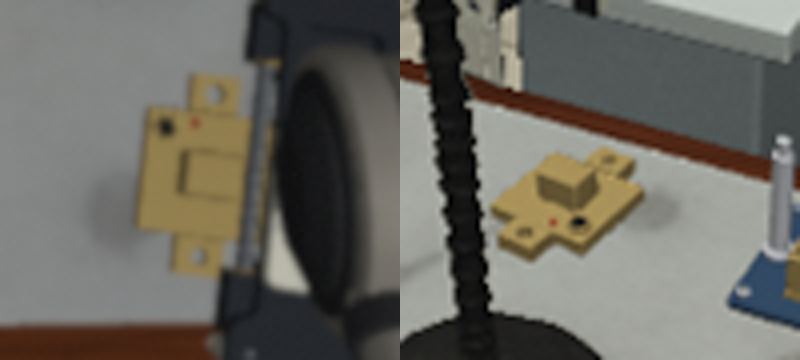

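View pics/side1.png

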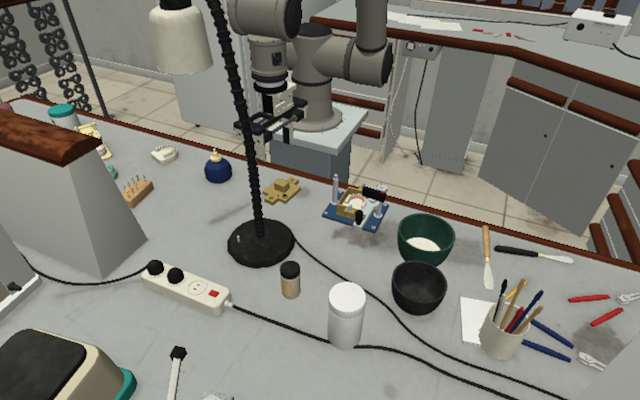

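```bash
python3 - <<'E'
from h import *
print(proj([[.4229,.0986,.0935],[.421,.11,.034]],"side"),proj([[.4229,.0986,.0935],[.4229,.0986,.16],[.421,.11,.034]],"top"))
E
```

```text
[[275.36952024 161.73430121]
 [280.82174973 181.39976091]] [[403.7903609  252.16999621]
 [411.2703809  252.31003429]
 [393.01515106 252.94283301]]
```

```bash
python3 - <<'E'
import cv2
b=cv2.imread("pics/side1.png")[70:220,220:340]
cv2.imwrite("pics/c1b.png",cv2.resize(b,None,fx=4,fy=4,interpolation=2))
from cell import robot
s=robot.observe();print(s["qpos"],s["tool_pos"],s["opening"])
E
```

```text
[0.04887066 0.29551918 1.9114204  0.00511034 0.92890591 0.19275691] [0.42285179 0.09861037 0.09346082] 0.09142588152166777
```

View pics/c1b.png

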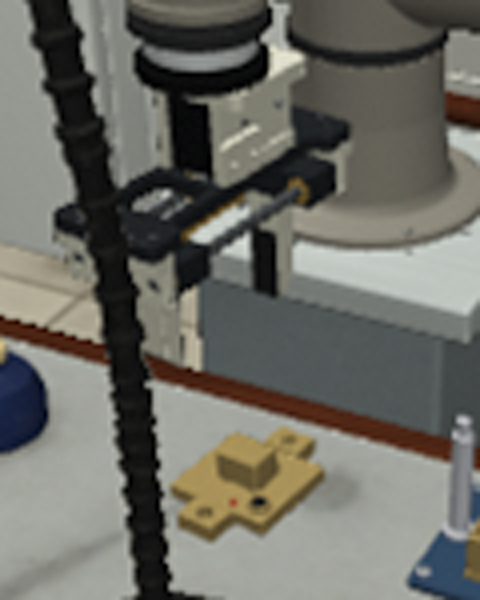

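```bash
python3 - <<'E'
from h import *
c,s=np.cos(-.147),np.sin(-.147)
for z in (.0935,.112,.12,.16):
  for d in (.046,-.046,.065,-.065): print(z,d,proj([.4229+c*d,.0986+s*d,z],"side").round(1),proj([.4229+c*d,.0986+s*d,z],"top").round(1))
E
```

```text
0.0935 0.046 [[263.8 170.4]] [[406.2 230.7]]
0.0935 -0.046 [[286.2 153.6]] [[401.4 274. ]]
0.0935 0.065 [[258.9 174.1]] [[407.1 221.9]]
0.0935 -0.065 [[290.5 150.4]] [[400.4 283.1]]
0.112 0.046 [[263.3 164.1]] [[408.2 230.2]]
0.112 -0.046 [[285.9 147.5]] [[403.3 274.5]]
0.112 0.065 [[258.2 167.8]] [[409.2 221.3]]
0.112 -0.065 [[290.3 144.3]] [[402.3 283.8]]
0.12 0.046 [[263.  161.3]] [[409.1 230.1]]
0.12 -0.046 [[285.8 144.8]] [[404.2 274.7]]
0.12 0.065 [[257.9 165. ]] [[410.1 221. ]]
0.12 -0.065 [[290.2 141.7]] [[403.1 284.1]]
0.16 0.046 [[261.7 147.1]] [[413.8 229. ]]
0.16 -0.046 [[285.2 131. ]] [[408.7 275.9]]
0.16 0.065 [[256.5 150.7]] [[414.8 219.5]]
0.16 -0.065 [[289.7 128. ]] [[407.6 285.8]]
```

```bash
python3 - <<'E'
from h import *
c,s=np.cos(1.254),np.sin(1.254)
for z in (.1935,.26):
  for d in (0,.046,-.046,.095,-.095): print(z,d,proj([.1635+c*d,.4989+s*d,z],"side").round(1),proj([.1635+c*d,.4989+s*d,z],"top").round(1))
c,s=np.cos(-.147),np.sin(-.147)
for z in (.16,.185):
  for d in (.095,-.095): print(z,d,proj([.4229+c*d,.0986+s*d,z],"side").round(1),proj([.4229+c*d,.0986+s*d,z],"top").round(1))
import cv2
b=cv2.imread("pics/side0.png")[0:130,410:560]
cv2.imwrite("pics/c0b.png",cv2.resize(b,None,fx=5,fy=5,interpolation=2))
b=cv2.imread("pics/top1.png")[190:320,350:480]
cv2.imwrite("pics/c1t.png",cv2.resize(b,None,fx=4,fy=4,interpolation=2))
E
```

```text
0.1935 0 [[461.9 115.7]] [[197.4 400.8]]
0.1935 0.046 [[479.  121.7]] [[173.2 392.6]]
0.1935 -0.046 [[445.6 109.8]] [[221.8 409.1]]
0.1935 0.095 [[498.  128.5]] [[147.4 383.9]]
0.1935 -0.095 [[429.1 103.9]] [[247.9 417.9]]
0.26 0 [[468.6  90.7]] [[185.9 415.8]]
0.26 0.046 [[486.5  96.5]] [[159.2 406.8]]
0.26 -0.046 [[451.4  85.3]] [[212.7 425. ]]
0.26 0.095 [[506.7 102.9]] [[131.  397.1]]
0.26 -0.095 [[434.   79.7]] [[241.3 434.7]]
0.16 0.095 [[247.9 156.5]] [[416.4 204.7]]
0.16 -0.095 [[296.5 123.3]] [[405.9 301.5]]
0.185 0.095 [[246.8 147. ]] [[419.7 203.2]]
0.185 -0.095 [[296.3 114.4]] [[409.  303.2]]
```

View pics/c0b.png

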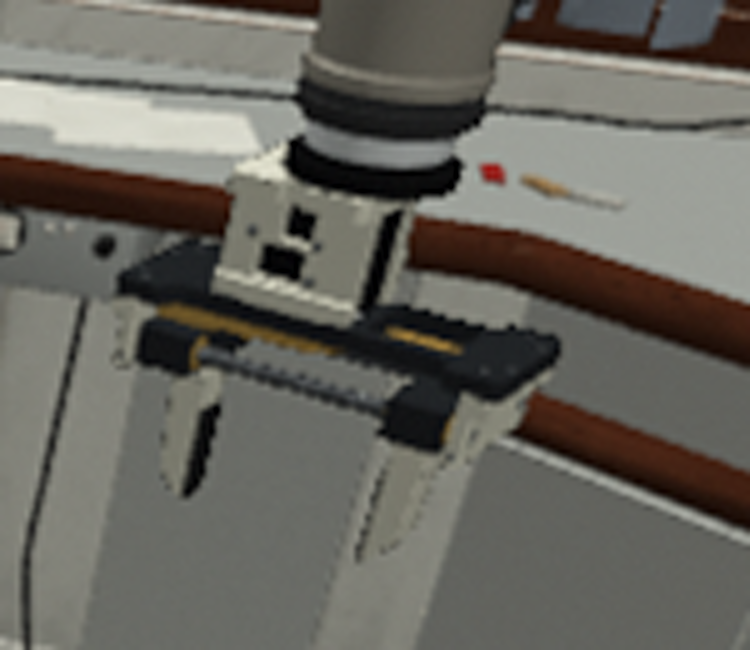

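View pics/c1t.png

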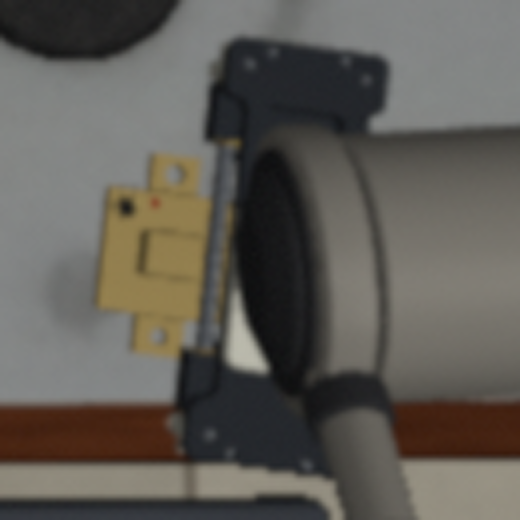

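```bash
python3 - <<'E'
from h import *
print(proj([.4123,.2588,.098],"side"),px(185,92,315,168,9),px(185,58,315,168,9))
print("shade bottom ctr",proj([.48,-.08,.33],"side"),proj([.48,-.08,.33],"top"),"top",proj([.48,-.08,.45],"side"),proj([.48,-.08,.45],"top"))
print("shade rim bottom",proj([[.48+.07*np.cos(a),-.08+.07*np.sin(a),.33] for a in np.arange(0,6.28,.78)],"side").round(0).tolist())
print("foot", proj([[.61,.16,.026],[.61,.16,0]],"side"),proj([[.61,.16,.026]],"top"))
E
```

```text
[[335.43435444 173.9953988 ]] [335.11111111 177.77777778] [335.11111111 174.        ]
shade bottom ctr [[184.60538392  64.46559426]] [[549.05262111 215.31349804]] top [[172.4124691    4.62878182]] [[602.90791537 207.28716066]]
shade rim bottom [[162.0, 76.0], [188.0, 76.0], [211.0, 70.0], [217.0, 61.0], [205.0, 55.0], [182.0, 54.0], [160.0, 59.0], [151.0, 68.0], [161.0, 75.0]]
foot [[260.15148265 234.94149309]
 [261.06622742 243.06923921]] [[368.5246944  171.80012514]]
```

Request:
{"name": "move_arm", "arguments": {
  "increments": [
    [91.8, -2, -6, 13, -0.005, -0.005, -0.017],
    [91.8, 0, 0, 16, 0, 0, 0],
    [91.8, 0, 0, 16, 0, 0, 0],
    [91.8, 0, 0, 0, 0, 0, 0]
  ]
}}

```text
time: 3.15
tool_pos: [0.4217, 0.1071, 0.0464]
tool_rot: [3.142, -0.001, -0.125]
contact_force: [0.6, 0.0, -0.2]
opening: 0.0918
```

```bash
python3 - <<'E'
from cell import robot
import cv2
c=robot.read_camera("side")["img"][:,:,::-1]
cv2.imwrite("pics/s2.png",cv2.resize(c[90:220,220:340],None,fx=5,fy=5,interpolation=2))
E
python3 plan.py .4215 .105 .023 -.13 2 91.8
```

```text
now [0.4223 0.1071 0.047 ] [-3.1414e+00 -2.1000e-03 -1.2500e-01] t 3.2
[[91.8,-0.3,1.1,12.0,-0.0,-0.001,0.003],[91.8,-0.3,1.1,12.0,-0.0,-0.001,0.003]]
```

View pics/s2.png

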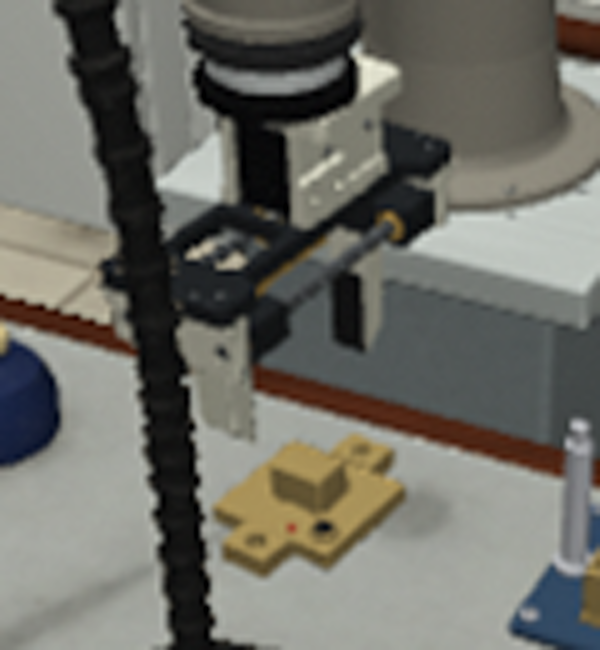

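Request:
{"name": "move_arm", "arguments": {
  "increments": [
    [40, 0, -2, 5, 0, 0, 0],
    [40, 0, 0, 0, 0, 0, 0],
    [40, 0, 0, 0, 0, 0, 0],
    [40, 0, 0, 0, 0, 0, 0]
  ]
}}

```text
time: 3.7
tool_pos: [0.4236, 0.1095, 0.0429]
tool_rot: [-3.141, -0.005, -0.124]
contact_force: [-0.1, 0.2, 0.7]
opening: 0.0566
```

```bash
python3 - <<'E'
from cell import robot
import cv2
c=robot.read_camera("side")["img"][:,:,::-1]
cv2.imwrite("pics/s3.png",cv2.resize(c[90:220,220:340],None,fx=5,fy=5,interpolation=2))
from h import *
s=robot.observe();p=s["tool_pos"];print(p,s["opening"])
for d in (.02,-.02):
  for dz in (0,.028): print(d,dz,((proj(p+[d*np.cos(.125),-d*np.sin(.125),dz],"side")-[220,90])*5).round(0))
E
```

```text
[0.42365219 0.10953023 0.04296425] 0.052454645220563756
0.02 0 [[277. 465.]]
0.02 0.028 [[274. 421.]]
-0.02 0 [[322. 427.]]
-0.02 0.028 [[320. 383.]]
```

View pics/s3.png

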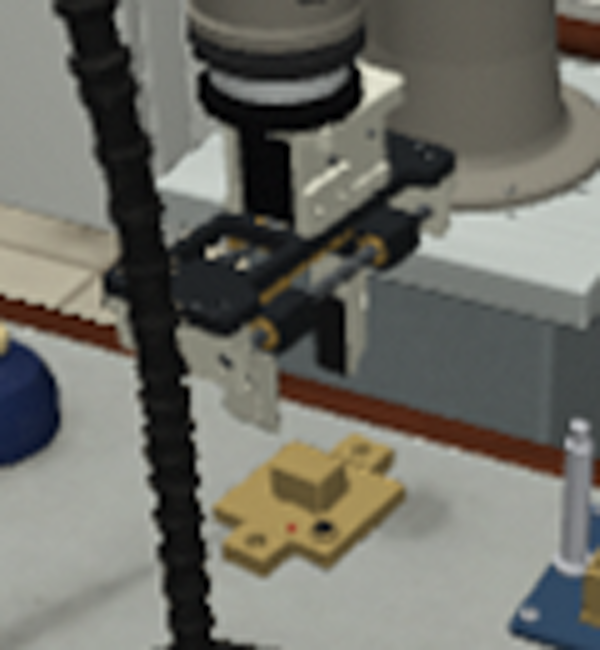

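```bash
python3 plan.py .4215 .105 .023 -.128 2 50
```

```text
now [0.4237 0.1095 0.043 ] [-3.1409 -0.0048 -0.1244] t 3.75
[[50.0,-0.8,2.4,10.0,-0.0,-0.002,0.002],[50.0,-0.8,2.4,10.0,-0.0,-0.002,0.002]]
```

Request:
{"name": "move_arm", "arguments": {
  "increments": [
    [50, -1, 2.5, 10, 0, -0.002, 0.002],
    [50, -1, 2.5, 10, 0, -0.002, 0.002],
    [24, 0, 0, 0, 0, 0, 0],
    [20, 0, 0, 0, 0, 0, 0],
    [20, 0, 0, 0, 0, 0, 0],
    [20, 0, 0, 0, 0, 0, 0]
  ],
  "newtons": 10
}}

```text
time: 4.5
tool_pos: [0.4208, 0.1043, 0.0214]
tool_rot: [-3.141, -0.0, -0.129]
contact_force: [0.4, 0.6, 0.4]
opening: 0.0204
```

```bash
python3 - <<'E'
from cell import robot
import cv2
c=robot.read_camera("side")["img"][:,:,::-1]
cv2.imwrite("pics/s4.png",cv2.resize(c[90:220,220:340],None,fx=5,fy=5,interpolation=2))
s=robot.observe();print(s["tool_pos"],s["opening"])
E
```

```text
[0.42084219 0.10429148 0.02140524] 0.02042899633498463
```

View pics/s4.png

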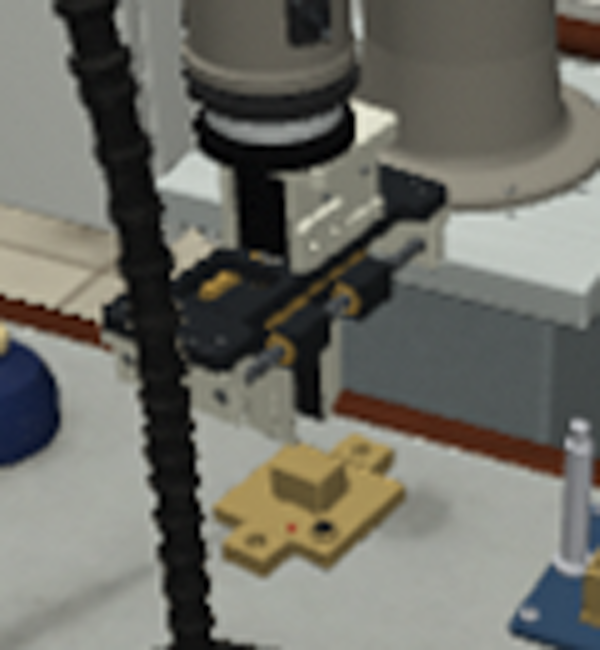

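Request:
{"name": "move_arm", "arguments": {
  "increments": [
    [60, 0, 0, -2, 0, 0, 0],
    [60, 0, 0, 0, 0, 0, 0],
    [60, 0, 0, 0, 0, 0, 0],
    [60, 0.5, -0.5, 10, 0, 0, 0],
    [60, 0, 0, 10, 0, 0, 0],
    [60, 0, 0, 6, 0, 0, 0],
    [60, 0, 0, 0, 0, 0, 0]
  ],
  "newtons": 50
}}

```text
time: 5.42
tool_pos: [0.4211, 0.1048, -0.0046]
tool_rot: [-3.141, 0.0, -0.129]
contact_force: [0.3, -0.6, -0.5]
opening: 0.0599
```

```bash
python3 - <<'E'
from cell import robot
import cv2
c=robot.read_camera("side")["img"][:,:,::-1]
cv2.imwrite("pics/s5.png",cv2.resize(c[120:220,230:320],None,fx=6,fy=6,interpolation=2))
s=robot.observe();print(s["tool_pos"],s["opening"],s["contact_force"])
E
```

```text
[ 0.42128433  0.10482719 -0.00437697] 0.05997926212718888 [ 0.8507724  -0.22466264 -0.01578722]
```

View pics/s5.png

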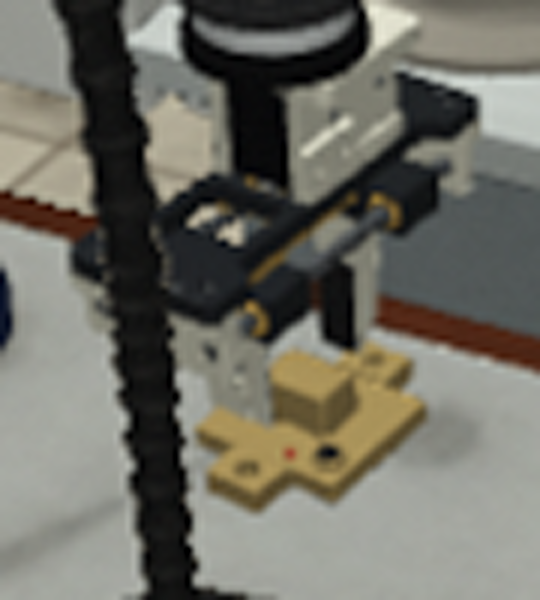

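Request:
{"name": "move_arm", "arguments": {
  "increments": [
    [50, 0, -3, 1, 0, 0, 0],
    [26, 0, 0, 0, 0, 0, 0],
    [20, 0, 0, 0, 0, 0, 0],
    [20, 0, 0, 0, 0, 0, 0],
    [20, 0, 0, 0, 0, 0, 0],
    [20, 0, 0, 0, 0, 0, 0]
  ],
  "newtons": 50
}}

```text
time: 6.22
tool_pos: [0.4215, 0.1081, -0.005]
tool_rot: [-3.141, 0.0, -0.129]
contact_force: [-0.0, -0.3, -1.1]
opening: 0.025
```

```bash
python3 - <<'E'
from cell import robot
import cv2
c=robot.read_camera("side")["img"][:,:,::-1]
cv2.imwrite("pics/s6.png",cv2.resize(c[120:220,230:320],None,fx=6,fy=6,interpolation=2))
s=robot.observe();print(s["tool_pos"],s["tool_rot"],s["opening"],s["contact_force"])
E
```

```text
[ 0.42155713  0.10814399 -0.00497394] [-3.14084991e+00  2.52563903e-05 -1.28909312e-01] 0.025290457398405127 [-0.22506405 -0.30556466 -1.12985847]
```

View pics/s6.png

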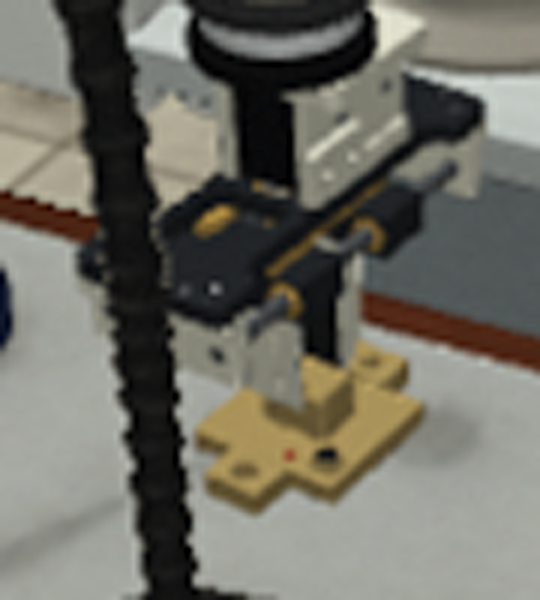

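Request:
{"name": "move_arm", "arguments": {
  "increments": [
    [20, 0, 0, -4, 0, 0, 0],
    [20, 0, 0, -8, 0, 0, 0],
    [20, 0, 0, -16, 0, 0, 0],
    [20, 0, 0, -20, 0, 0, 0],
    [20, 0, 0, -20, 0, 0, 0],
    [20, 0, 0, -20, 0, 0, 0],
    [20, 0, 0, -16, 0, 0, 0],
    [20, 0, 0, -10, 0, 0, 0],
    [20, 0, 0, -5, 0, 0, 0],
    [20, 0, 0, 0, 0, 0, 0]
  ]
}}

```text
time: 7.52
tool_pos: [0.4201, 0.1077, 0.1197]
tool_rot: [-3.141, 0.002, -0.129]
contact_force: [-0.2, -0.3, -3.1]
opening: 0.0253
```

```bash
python3 - <<'E'
from cell import robot
import cv2
c=robot.read_camera("side")["img"][:,:,::-1]
cv2.imwrite("pics/s7.png",cv2.resize(c[60:220,230:400],None,fx=4,fy=4,interpolation=2))
s=robot.observe();print(s["tool_pos"],s["tool_rot"],s["opening"],s["contact_force"])
E
python3 plan.py .4121 .3144 .125 0 10 20
```

```text
[0.41984254 0.10769718 0.11946997] [-3.14157418e+00  2.29969495e-03 -1.29046656e-01] 0.025345068892909422 [ 0.06799512 -0.11520492 -3.03175454]
now [0.4198 0.1077 0.1195] [-3.1416e+00  2.3000e-03 -1.2900e-01] t 7.58
[[20.0,-3.4,-20.4,-0.5,-0.0,0.0,-0.013],[20.0,-3.2,-20.4,-0.5,-0.0,0.0,-0.013],[20.0,-2.9,-20.5,-0.5,-0.0,0.0,-0.013],[20.0,-2.6,-20.5,-0.5,-0.0,0.0,-0.013],[20.0,-2.4,-20.5,-0.5,-0.0,0.0,-0.013],[20.0,-2.1,-20.6,-0.5,-0.0,0.0,-0.013],[20.0,-1.8,-20.6,-0.6,-0.0,0.0,-0.013],[20.0,-1.6,-20.6,-0.6,-0.0,0.0,-0.013],[20.0,-1.3,-20.6,-0.6,-0.0,0.0,-0.013],[20.0,-1.0,-20.7,-0.6,-0.0,0.0,-0.013]]
```

View pics/s7.png

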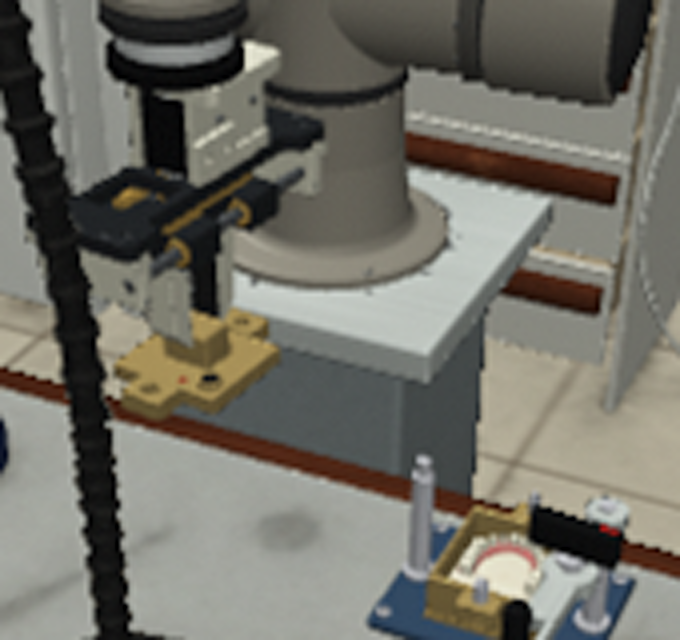

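Lid is lifted level (at crop (195,375)). Now carry it over the press.

Request:
{"name": "move_arm", "arguments": {
  "increments": [
    [20, -3.4, -12, -0.5, 0, 0, -0.013],
    [20, -3.2, -20.4, -0.5, 0, 0, -0.013],
    [20, -2.9, -20.5, -0.5, 0, 0, -0.013],
    [20, -2.6, -20.5, -0.5, 0, 0, -0.013],
    [20, -2.4, -20.5, -0.5, 0, 0, -0.013],
    [20, -2.1, -20.6, -0.5, 0, 0, -0.013],
    [20, -1.8, -20.6, -0.6, 0, 0, -0.013],
    [20, -1.6, -20.6, -0.6, 0, 0, -0.013],
    [20, -1.3, -18, -0.6, 0, 0, -0.013],
    [20, -1, -12, -0.6, 0, 0, -0.01],
    [20, 0, -6, 0, 0, 0, 0],
    [20, 0, 0, 0, 0, 0, 0]
  ]
}}

```text
time: 9.07
tool_pos: [0.4039, 0.3123, 0.1193]
tool_rot: [3.139, 0.015, 0.008]
contact_force: [0.4, -0.6, -3.6]
opening: 0.0249
```

```bash
python3 plan.py .4121 .3144 .125 0 2 20
```

```text
now [0.4039 0.3123 0.1193] [3.1394 0.0145 0.008 ] t 9.07
[[20.0,4.1,-1.0,-2.9,0.001,0.007,0.004],[20.0,4.1,-1.0,-2.9,0.001,0.007,0.004]]
```

Request:
{"name": "move_arm", "arguments": {
  "increments": [
    [20, 4, -1, -3, 0.001, 0.007, 0.004],
    [20, 4, -1, -3, 0.001, 0.007, 0.004],
    [20, 0, 0, 0, 0, 0, 0],
    [20, 0, 0, 0, 0, 0, 0]
  ]
}}

```text
time: 9.57
tool_pos: [0.413, 0.3131, 0.1259]
tool_rot: [3.141, -0.001, -0.003]
contact_force: [0.5, 0.9, -2.8]
opening: 0.025
```

```bash
python3 - <<'E'
from cell import robot
import cv2
c=robot.read_camera("side")["img"][:,:,::-1]; cv2.imwrite("pics/side8.png",c)
cv2.imwrite("pics/s8.png",cv2.resize(c[110:235,310:410],None,fx=6,fy=6,interpolation=2))
c=robot.read_camera("top")["img"][:,:,::-1]; cv2.imwrite("pics/top8.png",c)
cv2.imwrite("pics/t8.png",cv2.resize(c[210:310,250:350],None,fx=6,fy=6,interpolation=2))
E
python3 plan.py .4121 .3144 .125 0 1 20
```

```text
now [0.4129 0.3133 0.1259] [ 3.1412e+00 -7.0000e-04 -2.6000e-03] t 9.68
[[20.0,-0.9,-1.1,0.9,0.0,-0.001,-0.003]]
```

View pics/s8.png

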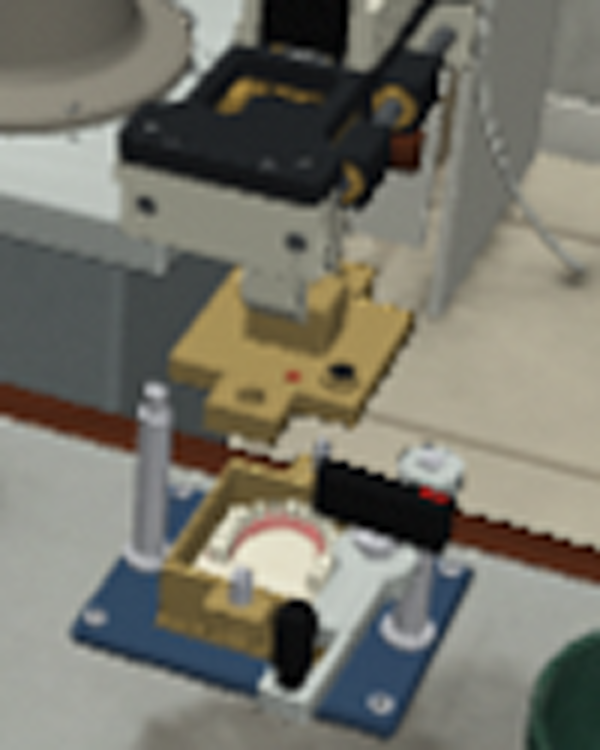

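View pics/t8.png

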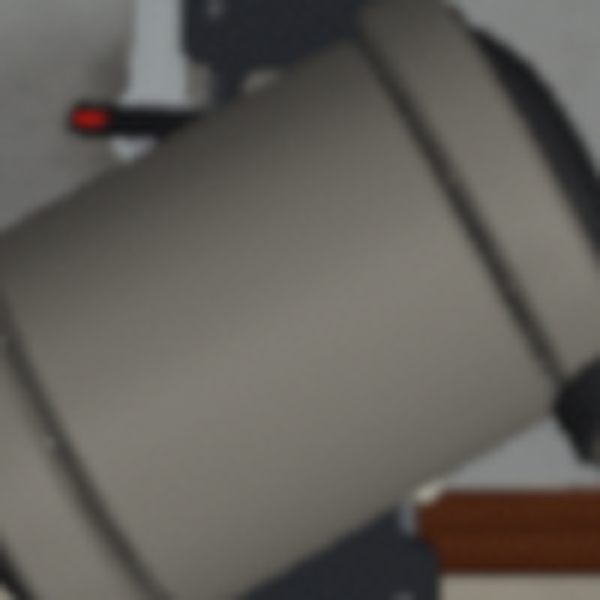

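```bash
python3 - <<'E'
import cv2
a=cv2.imread("pics/side8.png")
cv2.imwrite("pics/s8z.png",cv2.resize(a[150:186,334:384],None,fx=12,fy=12,interpolation=cv2.INTER_CUBIC))
E
```

```text
(no output)
```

View pics/s8z.png

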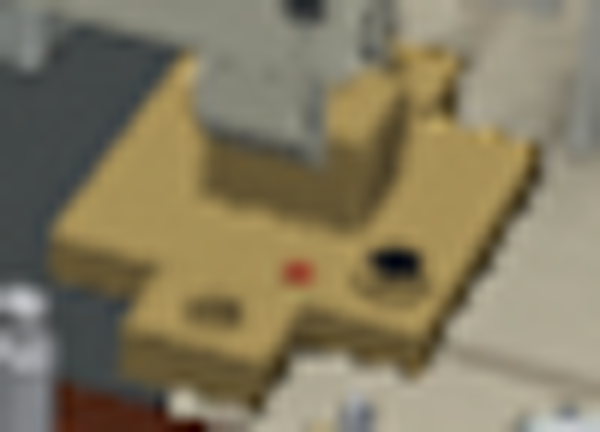

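```bash
cat > f8.py <<'E'
from h import *
from m import PS
loc=[(-.036,.038,.012),(.036,.038,.012),(.036,-.038,.012),(.047,0,.012),(.058,-.013,.012),(.058,.013,.012),(.013,.017,.012),(.013,-.017,.012),(.024,.027,.017)]
new=[(537,150),(418,345),(52,232),(215,310),(125,340),(262,372),(355,228),(205,192),(395,262)]
old=[(515,187),(328,372),(58,237),(158,310),(80,322),(178,385),(312,245),(205,205),(320,280)]
N=[px(u,v,334,150,12) for u,v in new]; O=[px(u,v,258,172,12) for u,v in old]
L=np.array(loc)
def solve(obs,p0,zfree,sc=None):
    def r(p):
        q=place(L,p); q[:,2]+=(p[3] if zfree else 0)
        return (proj(q,"side")-obs).ravel()
    s=least_squares(r,p0,loss="soft_l1",f_scale=.7); print(np.round(s.x,4)); print(r(s.x).reshape(-1,2).round(1).tolist()); return s.x
solve(O,[.42,.11,-.13],False)
solve(O,[.42,.11,-.13,0],True)
solve(N,[.41,.31,0,.13],True)
def solvefix(z):
    return solve(N-np.array([0,0]),[.41,.31,0],False)
Lz=L.copy(); L=L+[0,0,.131]; solve(N,[.41,.31,0],False)
fit(PS,(.41,.31,0))
E
python3 f8.py
```

```text
[ 0.423   0.1128 -0.1504]
[[0.9, -0.3], [0.3, -1.6], [-0.4, -0.6], [0.0, 0.6], [-0.2, 0.0], [-0.3, -1.6], [0.4, 1.5], [-0.9, 0.4], [0.2, 0.6]]
[ 0.4039  0.101  -0.1492 -0.0176]
[[0.2, -0.1], [0.0, -1.8], [-0.1, -0.5], [0.2, 0.5], [0.2, -0.1], [-0.2, -1.8], [0.2, 1.5], [-0.9, 0.5], [0.0, 0.6]]
[ 0.3959  0.3099 -0.0071  0.1164]
[[0.3, -0.4], [0.3, -0.8], [0.0, 0.2], [-0.1, 0.4], [0.3, -1.0], [-0.4, -0.7], [0.3, 1.4], [-0.8, 0.8], [-0.3, 0.4]]
[0.4159 0.316  0.0006]
[[0.8, -0.8], [0.8, -0.7], [-0.5, 0.2], [-0.2, 0.5], [0.1, -0.9], [-0.3, -0.5], [0.5, 1.3], [-1.0, 0.6], [-0.0, 0.3]]
[0.4134 0.3178 0.0027]
[[0.3, -0.3], [-0.1, -0.2], [0.2, -0.9], [-0.3, 0.4], [-0.1, 0.9]]
```

Request:
{"name": "move_arm", "arguments": {
  "increments": [
    [20, -0.8, -1.4, 4, 0, 0, -0.003],
    [20, 0, 0, 10, 0, 0, 0],
    [20, 0, 0, 14, 0, 0, 0],
    [20, 0, 0, 14, 0, 0, 0],
    [20, 0, 0, 12, 0, 0, 0],
    [20, 0, 0, 6, 0, 0, 0],
    [20, 0, 0, 2, 0, 0, 0],
    [20, 0, 0, 0, 0, 0, 0]
  ]
}}

```text
time: 10.68
tool_pos: [0.4113, 0.3143, 0.0581]
tool_rot: [3.14, 0.002, 0.001]
contact_force: [-0.7, -0.1, -3.9]
opening: 0.0252
```

```bash
python3 - <<'E'
from cell import robot
import cv2
c=robot.read_camera("side")["img"][:,:,::-1]; cv2.imwrite("pics/side9.png",c)
cv2.imwrite("pics/s9.png",cv2.resize(c[160:225,318:398],None,fx=10,fy=10,interpolation=2)[:600])
E
python3 plan.py .4121 .3147 .06 0.002 1 20
```

```text
now [0.4114 0.3143 0.0583] [3.14e+00 1.40e-03 8.00e-04] t 10.72
[[20.0,0.7,-0.4,-1.7,0.002,0.001,-0.001]]
```

View pics/s9.png

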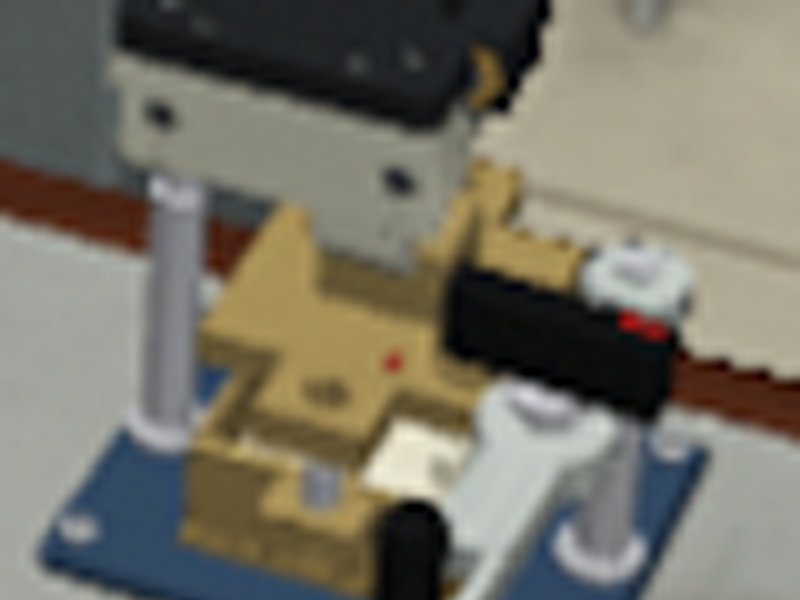

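```bash
python3 - <<'E'
from h import *
for u,v in [(125,165),(440,235),(315,215)]:
  for z in (.10,.12,.13,.14,.15,.16): print(z,ray(px(u,v,318,160,10),"side",z)[:2].round(3),end=' ')
  print()
print("pred hole large proj",proj([[.4581,.318,.077],[.4593,.3168,.0605],[.4593,.3168,.044]],"side"),px(325,390,318,160,10),px(322,462,318,160,10),px(322,505,318,160,10))
E
```

```text
0.1 [0.428 0.251] 0.12 [0.454 0.262] 0.13 [0.467 0.267] 0.14 [0.48  0.272] 0.15 [0.493 0.277] 0.16 [0.506 0.283] 
0.1 [0.422 0.329] 0.12 [0.448 0.337] 0.13 [0.461 0.341] 0.14 [0.474 0.344] 0.15 [0.487 0.348] 0.16 [0.5   0.352] 
0.1 [0.427 0.3  ] 0.12 [0.453 0.309] 0.13 [0.466 0.313] 0.14 [0.479 0.317] 0.15 [0.492 0.321] 0.16 [0.505 0.326] 
pred hole large proj [[350.9734826  198.0452186 ]
 [349.86050185 203.64732605]
 [349.4223952  208.97463035]] [350.05 198.55] [349.75 205.75] [349.75 210.05]
```

Request:
{"name": "move_arm", "arguments": {
  "increments": [
    [20, 1.2, -0.4, 0, 0, 0.002, 0],
    [20, 0, 0, 2, 0, 0, 0],
    [20, 0, 0, 2, 0, 0, 0],
    [20, 0, 0, 2, 0, 0, 0],
    [20, 0, 0, 0, 0, 0, 0]
  ]
}}

```text
time: 11.35
tool_pos: [0.4133, 0.3151, 0.0529]
tool_rot: [3.141, -0.003, 0.001]
contact_force: [-0.4, 0.5, -2.7]
opening: 0.0246
```

```bash
python3 -c "
from cell import robot
s=robot.observe();print(s['tool_pos'],s['tool_rot'],s['contact_force'],s['torque'])"
```

```text
[0.41325042 0.31511793 0.05287991] [ 3.14103762e+00 -2.59670315e-03  7.62857509e-04] [-0.37936037  0.48901433 -2.70007881] [-0.07256987  0.057423   -0.02261008]
```

Request:
{"name": "move_arm", "arguments": {
  "increments": [
    [20, -0.5, 0.3, 2, 0, -0.002, 0],
    [20, 0, 0, 2, 0, 0, 0],
    [20, 0, 0, 2, 0, 0, 0],
    [20, 0, 0, 0, 0, 0, 0]
  ]
}}

```text
time: 11.85
tool_pos: [0.4127, 0.3148, 0.0464]
tool_rot: [3.141, -0.0, 0.001]
contact_force: [-0.5, -0.8, -3.7]
opening: 0.0252
```

```bash
python3 - <<'E'
from cell import robot
import cv2
s=robot.observe();print(s['tool_pos'],s['tool_rot'],s['contact_force'],s['torque'])
c=robot.read_camera("side")["img"][:,:,::-1]; cv2.imwrite("pics/side10.png",c)
cv2.imwrite("pics/s10.png",cv2.resize(c[160:220,318:398],None,fx=10,fy=10,interpolation=2)[:600])
E
```

```text
[0.41269282 0.31475712 0.04636365] [ 3.14098233e+00 -2.86562851e-04  7.44194111e-04] [-0.49660073 -0.80413395 -3.74046341] [-0.08174586  0.07518639 -0.0408767 ]
```

View pics/s10.png

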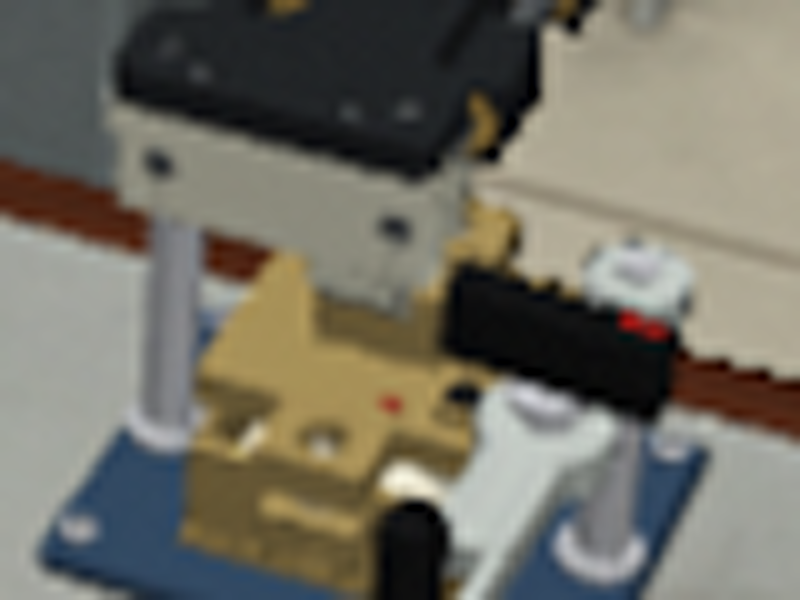

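Request:
{"name": "move_arm", "arguments": {
  "increments": [
    [20, 0, 0, 1.5, 0, 0, 0],
    [20, 0, 0, 1.5, 0, 0, 0],
    [20, 0, 0, 0, 0, 0, 0]
  ]
}}

```text
time: 12.28
tool_pos: [0.4128, 0.3148, 0.0433]
tool_rot: [3.141, -0.001, 0.001]
contact_force: [0.1, 0.1, -3.2]
opening: 0.0252
```

```bash
python3 -c "
from cell import robot
s=robot.observe();print(s['tool_pos'],s['tool_rot'],s['contact_force'],s['torque'])"
```

```text
[0.41284778 0.31483966 0.04334582] [ 3.14116560e+00 -6.86050111e-04  7.94721224e-04] [ 0.1262344   0.13446819 -3.24740269] [-0.06579975  0.06006039  0.02286467]
```

Request:
{"name": "move_arm", "arguments": {
  "increments": [
    [20, 0, 0, 1.5, 0, 0, 0],
    [20, 0, 0, 1.5, 0, 0, 0],
    [20, 0, 0, 0, 0, 0, 0]
  ]
}}

```text
time: 12.65
tool_pos: [0.4129, 0.3148, 0.0401]
tool_rot: [3.141, -0.001, 0.001]
contact_force: [-0.2, 0.2, -3.7]
opening: 0.025
```

Request:
{"name": "move_arm", "arguments": {
  "increments": [
    [20, 0, 0, 1, 0, 0, 0],
    [20, 0, 0, 0, 0, 0, 0]
  ]
}}

```text
time: 12.9
tool_pos: [0.4129, 0.3149, 0.0392]
tool_rot: [3.141, -0.001, 0.001]
contact_force: [-0.5, 0.6, -3.2]
opening: 0.025
```

Request:
{"name": "move_arm", "arguments": {
  "increments": [
    [20, 0, 0, 1, 0, 0, 0],
    [20, 0, 0, 0, 0, 0, 0]
  ]
}}

```text
time: 13.15
tool_pos: [0.413, 0.3149, 0.0392]
tool_rot: [3.141, -0.001, 0.001]
contact_force: [-0.6, -0.8, -2.3]
opening: 0.0251
```

Request:
{"name": "move_arm", "arguments": {
  "increments": [
    [20, 0, 0, 1, 0, 0, 0],
    [20, 0, 0, 0, 0, 0, 0]
  ]
}}

```text
time: 13.4
tool_pos: [0.4131, 0.315, 0.0391]
tool_rot: [-3.141, -0.002, 0.001]
contact_force: [-0.0, 0.4, -2.5]
opening: 0.0253
```

```bash
python3 - <<'E'
from cell import robot
import cv2
s=robot.observe();print(s['tool_pos'],s['tool_rot'],s['contact_force'],s['torque'])
c=robot.read_camera("side")["img"][:,:,::-1]; cv2.imwrite("pics/side11.png",c)
cv2.imwrite("pics/s11.png",cv2.resize(c[160:220,318:398],None,fx=10,fy=10,interpolation=2)[:600])
E
```

```text
[0.41311176 0.31496599 0.03909974] [-3.14141867e+00 -1.99035065e-03  9.70430757e-04] [-0.0428067   0.44831046 -2.54096148] [-0.11714046  0.23278846  0.00760472]
```

View pics/s11.png

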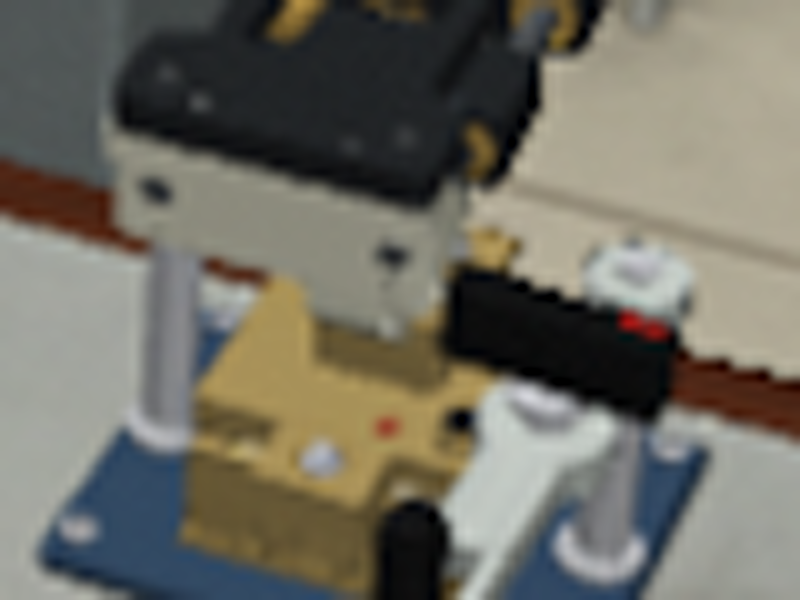

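Request:
{"name": "move_arm", "arguments": {
  "increments": [
    [34, 0, 0, 0, 0, 0, 0],
    [40, 0, 0, 0, 0, 0, 0],
    [40, 0, 0, 0, 0, 0, 0],
    [40, 0, 0, -5, 0, 0, 0],
    [40, 0, 0, -15, 0, 0, 0],
    [40, 0, 0, -25, 0, 0, 0],
    [40, 0, 0, -30, 0, 0, 0],
    [40, 0, 0, -30, 0, 0, 0],
    [40, 0, 0, -10, 0, 0, 0],
    [40, 0, 0, 0, 0, 0, 0]
  ]
}}

```text
time: 14.7
tool_pos: [0.4141, 0.3156, 0.1622]
tool_rot: [-3.139, -0.007, 0.001]
contact_force: [-0.1, 0.4, 0.1]
opening: 0.0401
```

```bash
python3 - <<'E'
from cell import robot
import cv2
s=robot.observe();print(s['tool_pos'],s['tool_rot'],s['contact_force'],s['torque'])
c=robot.read_camera("side")["img"][:,:,::-1]; cv2.imwrite("pics/side12.png",c)
cv2.imwrite("pics/s12.png",cv2.resize(c[160:235,318:398],None,fx=8,fy=8,interpolation=2)[:600])
E
python3 plan.py .51 .368 .14 1.5 10 24
```

```text
[0.41407067 0.3156299  0.16216542] [-3.13850953e+00 -7.11794231e-03  8.40810874e-04] [-0.09310972  0.39623867  0.05548124] [-0.05072157  0.051508   -0.04248099]
now [0.4138 0.3155 0.1616] [-3.1389e+00 -6.3000e-03  9.0000e-04] t 14.75
[[24.0,9.6,-5.2,2.2,0.0,-0.001,-0.15],[24.0,10.3,-3.7,2.2,0.0,-0.001,-0.15],[24.0,10.7,-2.2,2.2,0.0,-0.001,-0.15],[24.0,10.9,-0.5,2.2,0.0,-0.001,-0.15],[24.0,10.9,1.1,2.2,0.0,-0.001,-0.15],[24.0,10.6,2.7,2.2,0.0,-0.001,-0.15],[24.0,10.1,4.3,2.2,0.0,-0.001,-0.15],[24.0,9.3,5.7,2.2,0.0,-0.001,-0.15],[24.0,8.4,7.1,2.2,0.0,-0.001,-0.15],[24.0,7.2,8.2,2.2,0.0,-0.001,-0.15]]
```

View pics/s12.png

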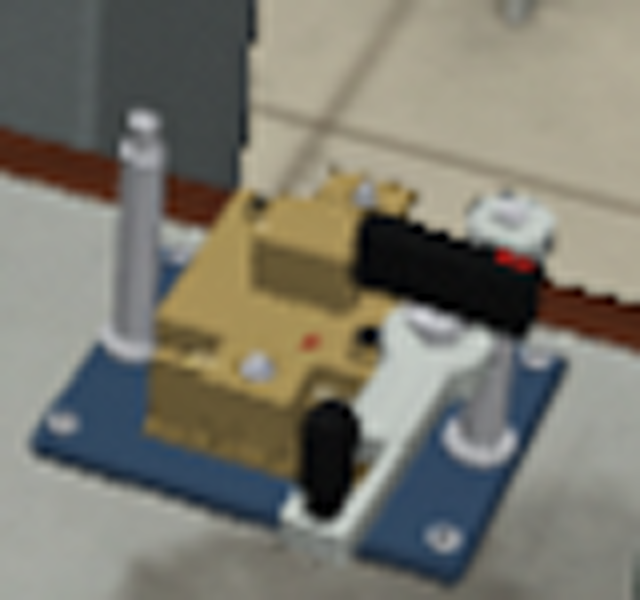

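```bash
python3 plan.py .552 .368 .14 1.52 10 60
```

```text
now [0.4138 0.3155 0.1616] [-3.1389e+00 -6.3000e-03  9.0000e-04] t 14.75
[[60.0,13.8,-5.2,2.3,0.0,-0.001,-0.152],[60.0,14.4,-3.1,2.3,0.0,-0.001,-0.152],[60.0,14.7,-0.9,2.2,0.0,-0.001,-0.152],[60.0,14.7,1.4,2.2,0.0,-0.001,-0.152],[60.0,14.3,3.6,2.2,0.0,-0.001,-0.152],[60.0,13.6,5.7,2.2,0.0,-0.001,-0.152],[60.0,12.6,7.7,2.2,0.0,-0.001,-0.152],[60.0,11.3,9.5,2.2,0.0,-0.001,-0.152],[60.0,9.7,11.1,2.2,0.0,-0.001,-0.152],[60.0,7.9,12.5,2.2,0.0,-0.001,-0.152]]
```

Request:
{"name": "move_arm", "arguments": {
  "increments": [
    [60, 13.8, -5.2, 2.3, 0, -0.001, -0.152],
    [60, 14.4, -3.1, 2.3, 0, -0.001, -0.152],
    [60, 14.7, -0.9, 2.2, 0, -0.001, -0.152],
    [60, 14.7, 1.4, 2.2, 0, -0.001, -0.152],
    [60, 14.3, 3.6, 2.2, 0, -0.001, -0.152],
    [60, 13.6, 5.7, 2.2, 0, -0.001, -0.152],
    [60, 12.6, 7.7, 2.2, 0, -0.001, -0.152],
    [60, 11.3, 9.5, 2.2, 0, -0.001, -0.152],
    [60, 9.7, 11.1, 2.2, 0, -0.001, -0.152],
    [60, 7.9, 12.5, 2.2, 0, -0.001, -0.12],
    [60, 0, 0, 0, 0, 0, 0]
  ]
}}

```text
time: 16.12
tool_pos: [0.5465, 0.3681, 0.1184]
tool_rot: [-3.114, 0.02, 1.537]
contact_force: [-0.6, -0.2, -0.6]
opening: 0.0599
```

```bash
python3 plan.py .552 .368 .14 1.52 2 60
```

```text
now [0.5465 0.3681 0.1184] [-3.114   0.0195  1.5371] t 16.12
[[60.0,-0.1,2.4,-10.8,-0.014,0.01,0.008],[60.0,-0.0,2.6,-10.8,-0.014,0.01,0.008]]
```

Request:
{"name": "move_arm", "arguments": {
  "increments": [
    [60, 0, 2.5, -3, -0.014, 0.01, 0.008],
    [60, 0, 2.5, 0, -0.014, 0.01, 0.008],
    [60, 0, 0, 0, 0, 0, 0],
    [60, 0, 0, 0, 0, 0, 0]
  ]
}}

```text
time: 16.62
tool_pos: [0.5501, 0.3671, 0.1209]
tool_rot: [3.141, -0.001, 1.515]
contact_force: [0.4, 0.8, 0.5]
opening: 0.06
```

```bash
python3 - <<'E'
from cell import robot
import cv2
s=robot.observe();print(s['tool_pos'],s['tool_rot'],s['contact_force'],s['torque'])
c=robot.read_camera("side")["img"][:,:,::-1]; cv2.imwrite("pics/side13.png",c)
cv2.imwrite("pics/s13.png",cv2.resize(c[120:240,310:410],None,fx=6,fy=6,interpolation=2))
E
python3 plan.py .552 .368 .12 1.52 1 60
```

```text
[0.55009166 0.3671263  0.12089121] [ 3.14109249e+00 -5.09784986e-04  1.51469570e+00] [0.39887391 0.81679018 0.47783376] [0.04977075 0.02855929 0.01617583]
now [0.5501 0.3672 0.1209] [ 3.1411e+00 -5.0000e-04  1.5148e+00] t 16.68
[[60.0,0.9,1.8,0.9,0.0,-0.001,-0.005]]
```

View pics/s13.png

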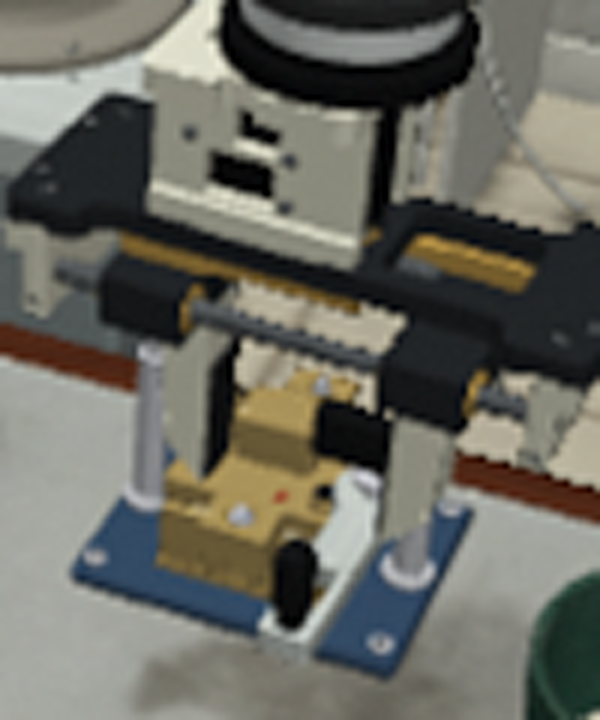

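Request:
{"name": "move_arm", "arguments": {
  "increments": [
    [60, 0.5, 2, 6, 0, -0.001, -0.005],
    [60, 0, 0, 12, 0, 0, 0],
    [60, 0, 0, 12, 0, 0, 0],
    [60, 0, 0, 10, 0, 0, 0],
    [40, 0, 0, 4, 0, 0, 0],
    [24, 0, 0, 0, 0, 0, 0],
    [22, 0, 0, 0, 0, 0, 0],
    [22, 0, 0, 0, 0, 0, 0]
  ],
  "newtons": 10
}}

```text
time: 17.68
tool_pos: [0.552, 0.3675, 0.0731]
tool_rot: [-3.141, 0.001, 1.52]
contact_force: [0.5, 1.1, -0.1]
opening: 0.0246
```

```bash
python3 - <<'E'
from cell import robot
import cv2
s=robot.observe();print(s['tool_pos'],s['tool_rot'],s['contact_force'],s['torque'])
c=robot.read_camera("side")["img"][:,:,::-1]; cv2.imwrite("pics/side14.png",c)
cv2.imwrite("pics/s14.png",cv2.resize(c[120:240,310:410],None,fx=6,fy=6,interpolation=2))
E
```

```text
[0.55203874 0.36748347 0.07309012] [-3.14112746e+00  1.10419747e-03  1.52000913e+00] [ 0.52309233  1.10940784 -0.11882384] [ 0.01375433  0.02773074 -0.01904862]
```

View pics/s14.png

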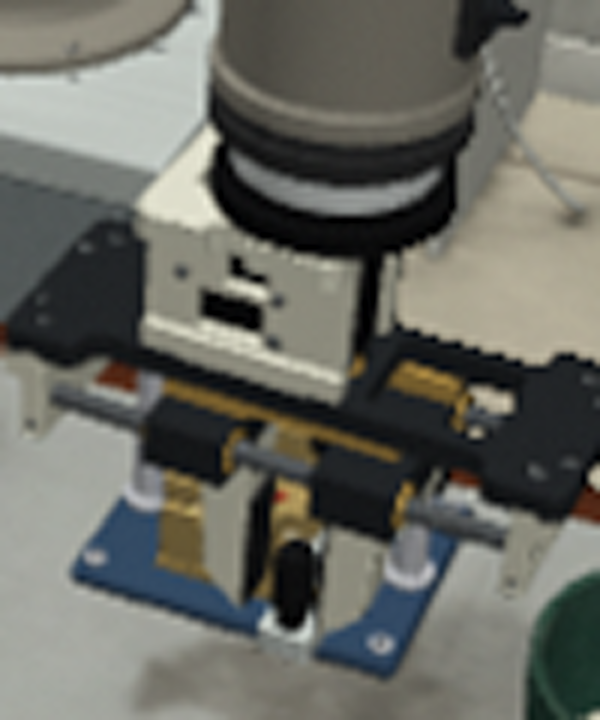

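Request:
{"name": "move_arm", "arguments": {
  "increments": [
    [22, 0, 0, -3, 0, 0, 0],
    [22, -7, 0, 0, 0, 0, 0.05],
    [22, -14, -0.7, 0, 0, 0, 0.1],
    [22, -14, -0.7, 0, 0, 0, 0.1],
    [22, -14, -0.7, 0, 0, 0, 0.1],
    [22, -14, -0.7, 0, 0, 0, 0.1],
    [22, 0, 0, 0, 0, 0, 0]
  ]
}}

```text
time: 18.6
tool_pos: [0.5357, 0.3087, 0.0788]
tool_rot: [3.14, -0.006, 1.058]
contact_force: [0.0, 0.6, 0.4]
opening: 0.0219
```

```bash
cat > arc.py <<'E'
from cell import robot
import numpy as np
s=robot.observe();p=s['tool_pos'];d=p[:2]-[.4123,.3748]
print(p.round(4),s['tool_rot'].round(3),"f",s['contact_force'].round(1),"r",np.hypot(*d).round(4),"theta",np.arctan2(d[0],-d[1]).round(3),"op",round(s['opening'],4))
E
python3 arc.py
```

```text
[0.5357 0.3087 0.0788] [ 3.14  -0.006  1.058] f [0.  0.6 0.4] r 0.14 theta 1.079 op 0.0219
```

Request:
{"name": "move_arm", "arguments": {
  "increments": [
    [22, -14, -0.7, 1, 0, 0, 0.08],
    [22, -14, -0.7, 0, 0, 0, 0.1],
    [22, -14, -0.7, 0, 0, 0, 0.1],
    [22, -14, -0.7, 0, 0, 0, 0.1],
    [22, -14, -0.7, 0, 0, 0, 0.1],
    [22, -14, -0.7, 0, 0, 0, 0.1],
    [22, -14, -0.7, 0, 0, 0, 0.1],
    [22, -14, -0.7, 0, 0, 0, 0.1],
    [22, 0, 0, 0, 0, 0, 0]
  ]
}}

```text
time: 19.73
tool_pos: [0.4571, 0.2449, 0.0807]
tool_rot: [-3.136, -0.024, 0.276]
contact_force: [-0.4, 0.0, -1.2]
opening: 0.0217
```

```bash
python3 arc.py
```

```text
[0.4571 0.2449 0.0807] [-3.136 -0.024  0.276] f [-0.4  0.  -1.2] r 0.1374 theta 0.332 op 0.0217
```

Request:
{"name": "move_arm", "arguments": {
  "increments": [
    [22, -10, 1, 2, 0, -0.01, 0.05],
    [22, -12, 0, 0, 0, -0.01, 0.07],
    [22, -10, 0, 0, 0, 0, 0.07],
    [22, -8, 0, 0, 0, 0, 0.05],
    [22, 0, 0, 0, 0, 0, 0]
  ]
}}

```text
time: 20.35
tool_pos: [0.4244, 0.2389, 0.0802]
tool_rot: [-3.132, -0.012, 0.048]
contact_force: [0.0, -0.1, 0.2]
opening: 0.022
```

```bash
python3 arc.py
```

```text
[0.4244 0.2389 0.0802] [-3.132 -0.012  0.048] f [ 0.  -0.1  0.2] r 0.1365 theta 0.089 op 0.022
```

Request:
{"name": "move_arm", "arguments": {
  "increments": [
    [22, -4, 3, 2, -0.01, -0.01, 0.02],
    [22, -4, 0, 0, 0, 0, 0.02],
    [22, -4, 0, 0, 0, 0, 0],
    [22, -2, 0, 0, 0, 0, 0],
    [22, 0, 0, 0, 0, 0, 0]
  ]
}}

```text
time: 20.98
tool_pos: [0.4119, 0.2357, 0.0784]
tool_rot: [3.141, -0.004, 0.01]
contact_force: [2.2, -1.1, -0.4]
opening: 0.0221
```

```bash
python3 arc.py
```

```text
[0.4119 0.2357 0.0784] [ 3.141 -0.004  0.01 ] f [ 2.2 -1.1 -0.4] r 0.1391 theta -0.003 op 0.0221
```

Request:
{"name": "move_arm", "arguments": {
  "increments": [
    [22, -2, 0, 0, 0, 0, 0],
    [22, -2, 0, 0, 0, 0, 0],
    [22, 0, 0, 0, 0, 0, 0]
  ]
}}

```text
time: 21.35
tool_pos: [0.4093, 0.2356, 0.0785]
tool_rot: [3.141, -0.007, 0.011]
contact_force: [1.7, -0.1, -1.8]
opening: 0.0221
```

```bash
python3 arc.py
```

```text
[0.4093 0.2356 0.0785] [ 3.141 -0.007  0.011] f [ 1.7 -0.1 -1.8] r 0.1392 theta -0.022 op 0.0221
```

Request:
{"name": "move_arm", "arguments": {
  "increments": [
    [22, -2, 0, 0, 0, 0, 0],
    [22, -2, 0, 0, 0, 0, 0],
    [22, 0, 0, 0, 0, 0, 0]
  ]
}}

```text
time: 21.72
tool_pos: [0.4097, 0.2357, 0.0785]
tool_rot: [-3.141, -0.016, 0.011]
contact_force: [1.3, -0.5, -1.2]
opening: 0.0222
```

```bash
python3 arc.py;  python3 - <<'E'
from cell import robot
import cv2
c=robot.read_camera("side")["img"][:,:,::-1]; cv2.imwrite("pics/side15.png",c)
cv2.imwrite("pics/s15.png",cv2.resize(c[120:240,310:410],None,fx=6,fy=6,interpolation=2))
E
```

```text
[0.4097 0.2357 0.0785] [-3.141 -0.016  0.011] f [ 1.3 -0.5 -1.2] r 0.1392 theta -0.019 op 0.0222
```

View pics/s15.png

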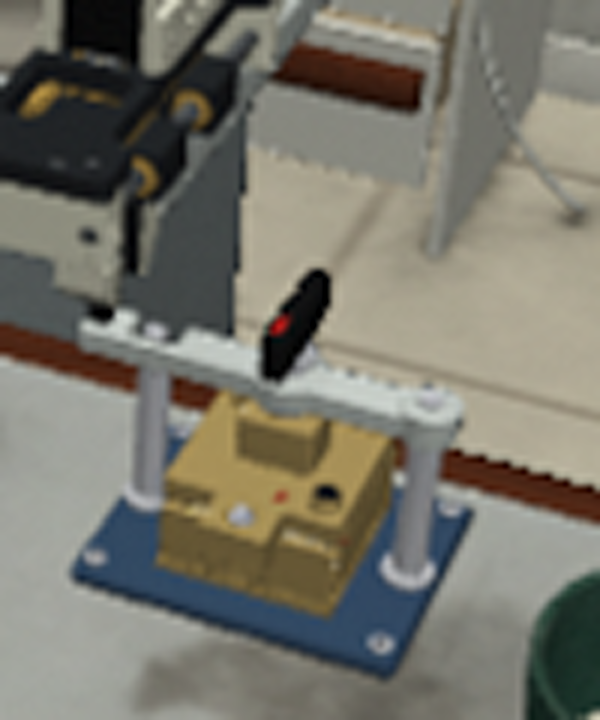

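Request:
{"name": "move_arm", "arguments": {
  "increments": [
    [28, 2, 0, 0, 0, 0.008, 0],
    [28, 1, 0, -10, 0, 0.008, 0],
    [28, 0, 0, -20, 0, 0, 0],
    [28, 0, 0, -25, 0, 0, 0],
    [28, 0, 0, -10, 0, 0, 0],
    [40, 0, 0, 0, 0, 0, 0]
  ]
}}

```text
time: 22.52
tool_pos: [0.4074, 0.2361, 0.1467]
tool_rot: [-3.141, -0.028, 0.011]
contact_force: [-0.4, -0.1, 1.2]
opening: 0.0337
```

```bash
python3 arc.py; python3 - <<'E'
from cell import robot
import cv2
c=robot.read_camera("side")["img"][:,:,::-1]; cv2.imwrite("pics/side16.png",c)
cv2.imwrite("pics/s16.png",cv2.resize(c[155:215,320:395],None,fx=10,fy=10,interpolation=2))
E
python3 plan.py .4125 .317 .13 1.52 10 40
```

```text
[0.4074 0.2361 0.1467] [-3.141 -0.028  0.011] f [-0.4 -0.1  1.2] r 0.1388 theta -0.035 op 0.0337
now [0.4072 0.236  0.1462] [ 3.1414 -0.0277  0.0113] t 22.57
[[40.0,0.6,-8.1,1.6,0.002,-0.002,-0.151],[40.0,1.8,-7.9,1.7,0.002,-0.002,-0.151],[40.0,3.0,-7.6,1.7,0.002,-0.002,-0.151],[40.0,4.1,-7.0,1.7,0.002,-0.002,-0.151],[40.0,5.1,-6.3,1.7,0.002,-0.002,-0.151],[40.0,6.0,-5.5,1.7,0.002,-0.002,-0.151],[40.0,6.7,-4.5,1.7,0.002,-0.002,-0.151],[40.0,7.3,-3.4,1.7,0.002,-0.002,-0.151],[40.0,7.8,-2.3,1.7,0.002,-0.002,-0.151],[40.0,8.0,-1.1,1.6,0.002,-0.002,-0.151]]
```

View pics/s16.png

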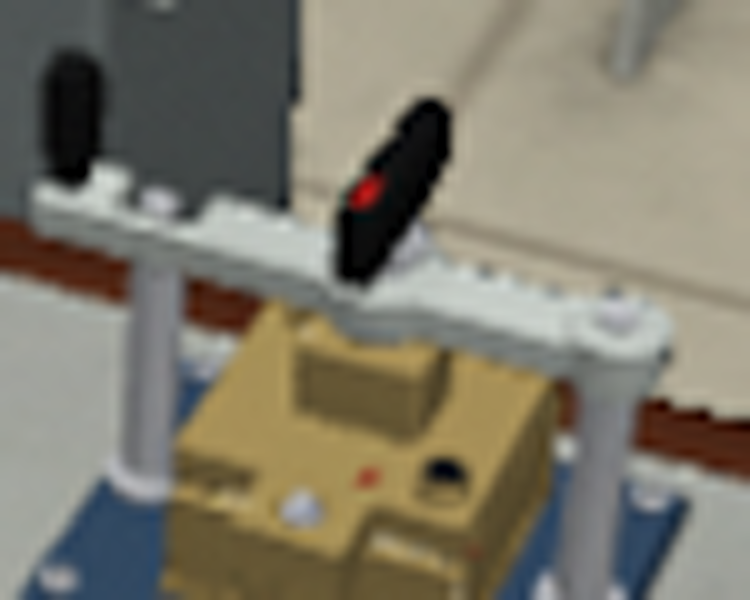

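Request:
{"name": "move_arm", "arguments": {
  "increments": [
    [50, 0.6, -8.1, 0, 0.002, -0.002, -0.151],
    [50, 1.8, -7.9, 0, 0.002, -0.002, -0.151],
    [50, 3, -7.6, 0, 0.002, -0.002, -0.151],
    [50, 4.1, -7, 0, 0.002, -0.002, -0.151],
    [50, 5.1, -6.3, 0, 0.002, -0.002, -0.151],
    [50, 6, -5.5, 0, 0.002, -0.002, -0.151],
    [50, 6.7, -4.5, 0, 0.002, -0.002, -0.151],
    [50, 7.3, -3.4, 0, 0.002, -0.002, -0.151],
    [50, 7.8, -2.3, 0, 0.002, -0.002, -0.13],
    [50, 6, -1.1, 0, 0.002, -0.002, -0.1],
    [50, 0, 0, 0, 0, 0, 0]
  ]
}}

```text
time: 23.95
tool_pos: [0.4038, 0.3142, 0.1341]
tool_rot: [-3.123, 0.011, 1.496]
contact_force: [-0.2, -0.5, 0.2]
opening: 0.0501
```

```bash
python3 plan.py .4125 .317 .12 1.52 2 50; python3 - <<'E'
from h import *
print(ray(px(72,178,320,155,10),"side",.097),ray(px(75,62,320,155,10),"side",.131))
E
```

```text
now [0.4038 0.3142 0.1341] [-3.1228  0.0111  1.4956] t 23.95
[[50.0,1.8,4.4,7.0,-0.009,0.005,-0.012],[50.0,1.7,4.3,7.0,-0.009,0.005,-0.012]]
[0.41377905 0.23650517 0.097     ] [0.41418011 0.23649156 0.131     ]
```

Request:
{"name": "move_arm", "arguments": {
  "increments": [
    [50, 1.8, 4.4, 0, -0.009, 0.005, -0.012],
    [50, 1.7, 4.3, 2, -0.009, 0.005, -0.012],
    [50, 0, 0, 0, 0, 0, 0],
    [50, 0, 0, 0, 0, 0, 0]
  ]
}}

```text
time: 24.45
tool_pos: [0.4129, 0.3163, 0.1308]
tool_rot: [-3.14, 0.001, 1.516]
contact_force: [0.5, -1.0, -0.2]
opening: 0.05
```

```bash
python3 plan.py .4125 .317 .12 1.52 1 50; python3 - <<'E'
from cell import robot
import cv2
c=robot.read_camera("side")["img"][:,:,::-1]; cv2.imwrite("pics/side17.png",c)
cv2.imwrite("pics/s17.png",cv2.resize(c[125:215,320:395],None,fx=6,fy=6,interpolation=2))
E
```

```text
now [0.4129 0.3163 0.1308] [-3.1404e+00  1.4000e-03  1.5163e+00] t 24.45
[[50.0,0.7,-0.4,10.8,-0.001,0.001,-0.004]]
```

View pics/s17.png

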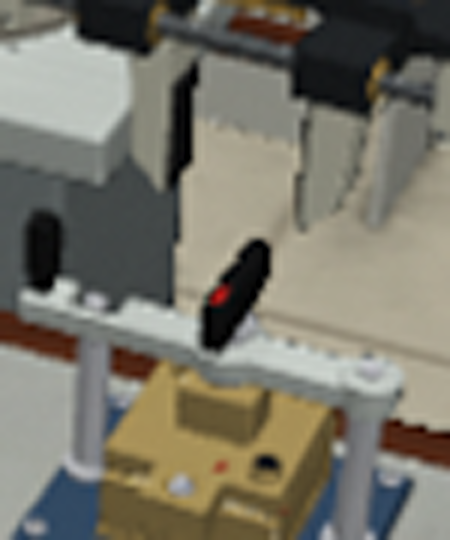

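Request:
{"name": "move_arm", "arguments": {
  "increments": [
    [50, 0.7, 0, 6, 0, 0, 0],
    [50, 0, 0, 12, 0, 0, 0],
    [50, 0, 0, 14, 0, 0, 0],
    [50, 0, 0, 11, 0, 0, 0],
    [50, 0, 0, 4, 0, 0, 0],
    [30, 0, 0, 0, 0, 0, 0]
  ],
  "newtons": 25
}}

```text
time: 25.25
tool_pos: [0.4121, 0.3166, 0.0795]
tool_rot: [-3.139, 0.002, 1.516]
contact_force: [-0.9, -0.9, -0.8]
opening: 0.0438
```

```bash
python3 plan.py .4125 .317 .083 1.52 1 50; python3 - <<'E'
from cell import robot
import cv2
c=robot.read_camera("side")["img"][:,:,::-1]; cv2.imwrite("pics/side18.png",c)
cv2.imwrite("pics/s18.png",cv2.resize(c[125:215,320:395],None,fx=6,fy=6,interpolation=2))
E
```

```text
now [0.4121 0.3166 0.0795] [-3.1386e+00  2.5000e-03  1.5161e+00] t 25.25
[[50.0,0.4,0.3,-3.5,-0.003,0.002,-0.004]]
```

View pics/s18.png

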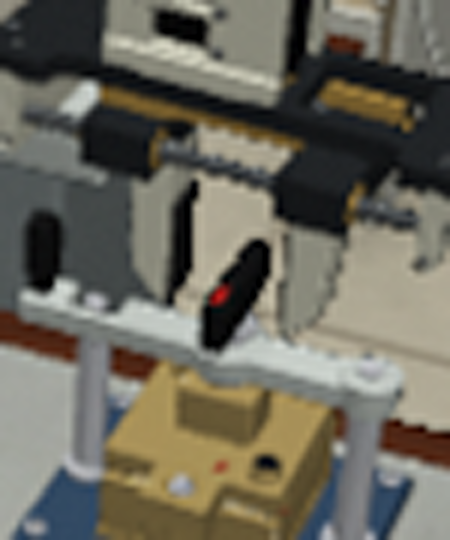

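Request:
{"name": "move_arm", "arguments": {
  "increments": [
    [20, 0, 0, -1, 0, 0, 0],
    [8, 0, 0, 0, 0, 0, 0],
    [8, 0, 0, 0, 0, 0, 0],
    [8, 0, 0, 0, 0, 0, 0],
    [8, 0, 0, 0, 0, 0, 0]
  ],
  "newtons": 25
}}

```text
time: 25.92
tool_pos: [0.4129, 0.3176, 0.0818]
tool_rot: [-3.141, 0.0, 1.516]
contact_force: [0.5, 0.4, -1.1]
opening: 0.012
```

```bash
python3 arc.py
```

```text
[0.4129 0.3176 0.0818] [-3.141  0.     1.516] f [ 0.5  0.4 -1.1] r 0.0572 theta 0.01 op 0.012
```

Request:
{"name": "move_arm", "arguments": {
  "increments": [
    [8, 0, 0, 0.2, 0, 0, 0.08],
    [8, 0, 0, 0.3, 0, 0, 0.12],
    [8, 0, 0, 0.3, 0, 0, 0.12],
    [8, 0, 0, 0.3, 0, 0, 0.12],
    [8, 0, 0, 0.3, 0, 0, 0.12],
    [8, 0, 0, 0, 0, 0, 0]
  ]
}}

```text
time: 26.68
tool_pos: [0.4127, 0.3173, 0.0801]
tool_rot: [-3.141, 0.001, 0.94]
contact_force: [0.7, 0.5, -1.8]
opening: 0.0117
```

```bash
python3 arc.py
```

```text
[0.4127 0.3173 0.0801] [-3.141e+00  1.000e-03  9.400e-01] f [ 0.7  0.5 -1.8] r 0.0575 theta 0.008 op 0.0117
```

Turning freely, 0.58 rad so far; continue to the stop.

Request:
{"name": "move_arm", "arguments": {
  "increments": [
    [8, 0, 0, 0.2, 0, 0, 0.1],
    [8, 0, 0, 0.3, 0, 0, 0.12],
    [8, 0, 0, 0.3, 0, 0, 0.12],
    [8, 0, 0, 0.3, 0, 0, 0.12],
    [8, 0, 0, 0.3, 0, 0, 0.12],
    [8, 0, 0, 0, 0, 0, 0]
  ]
}}

```text
time: 27.42
tool_pos: [0.4125, 0.3171, 0.0786]
tool_rot: [3.141, 0.002, 0.36]
contact_force: [1.0, 1.7, -0.8]
opening: 0.0117
```

```bash
python3 arc.py; python3 -c "
from cell import robot
print(robot.observe()['torque'])"
```

```text
[0.4125 0.3171 0.0786] [3.141e+00 2.000e-03 3.600e-01] f [ 1.   1.7 -0.8] r 0.0577 theta 0.003 op 0.0117
[ 0.12957112  0.01514652 -0.05869476]
```

Request:
{"name": "move_arm", "arguments": {
  "increments": [
    [8, 0, 0, 0.2, 0, 0, 0.08],
    [8, 0, 0, 0.2, 0, 0, 0.08],
    [8, 0, 0, 0.2, 0, 0, 0.06],
    [8, 0, 0, 0, 0, 0, 0.04],
    [8, 0, 0, 0, 0, 0, 0.04],
    [8, 0, 0, 0, 0, 0, 0]
  ]
}}

```text
time: 28.18
tool_pos: [0.4124, 0.3171, 0.0781]
tool_rot: [3.14, 0.002, 0.076]
contact_force: [0.9, 1.1, -2.6]
opening: 0.0121
```

```bash
python3 arc.py; python3 -c "
from cell import robot
print(robot.observe()['torque'])"
```

```text
[0.4124 0.3171 0.0781] [3.14e+00 2.00e-03 7.60e-02] f [ 0.9  1.1 -2.6] r 0.0577 theta 0.002 op 0.0121
[0.17485829 0.04034136 0.54928113]
```

Request:
{"name": "move_arm", "arguments": {
  "increments": [
    [20, 0, 0, 0, 0, 0, 0],
    [30, 0, 0, 0, 0, 0, 0],
    [40, 0, 0, 0, 0, 0, 0],
    [40, 0, 0, -10, 0, 0, 0],
    [40, 0, 0, -20, 0, 0, 0],
    [40, 0, 0, -30, 0, 0, 0],
    [40, 0, 0, -30, 0, 0, 0],
    [40, 0, 0, -15, 0, 0, 0],
    [40, 0, 0, 0, 0, 0, 0]
  ]
}}

```text
time: 29.3
tool_pos: [0.4131, 0.317, 0.1901]
tool_rot: [3.141, -0.001, 0.078]
contact_force: [-0.8, 0.1, -0.2]
opening: 0.0405
```

```bash
python3 arc.py; python3 - <<'E'
from cell import robot
import cv2
c=robot.read_camera("side")["img"][:,:,::-1]; cv2.imwrite("pics/side19.png",c)
cv2.imwrite("pics/s19.png",cv2.resize(c[155:230,315:395],None,fx=8,fy=8,interpolation=2))
for t in ("sep_oil","bowl_green"): print(t,[(d["rect"],d["conf"]) for d in robot.look_for(t,"side")][:2])
E
```

```text
[0.4131 0.317  0.1901] [ 3.141e+00 -1.000e-03  7.800e-02] f [-0.8  0.1 -0.2] r 0.0578 theta 0.014 op 0.0405
sep_oil [([278.6, 260.3, 24.6, 38.0], 0.56), ([324.9, 161.8, 61.7, 36.1], 0.25)]
bowl_green [([395.4, 215.6, 61.0, 50.4], 0.65), ([324.2, 163.9, 61.8, 34.8], 0.34)]
```

View pics/s19.png

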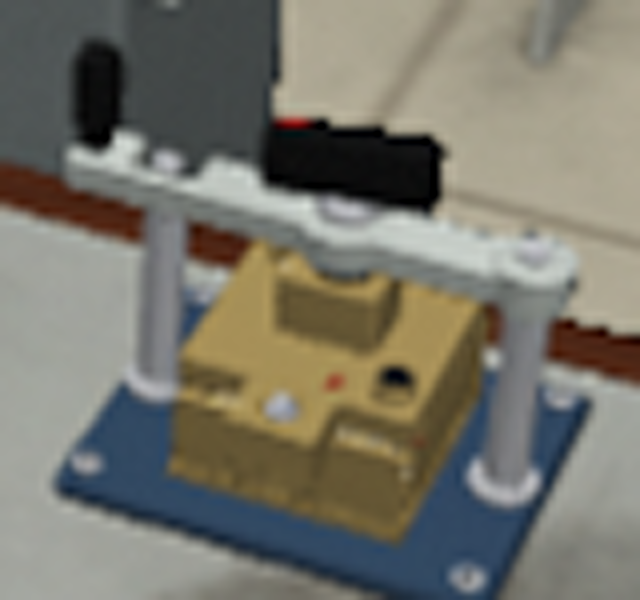

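```bash
python3 -c "
from cell import robot
print(robot.hand_in())"
```

```text
the job is handed in; nothing more can be done
None
```

I fitted the lid, swung the bridge shut, turned the clamp and handed the job in at about 29 s. `hand_in()` reports no verdict, so success rests on the checks below.

**What I did**
- **Lid:** I gripped it by its block, carried it level and lowered it over both pins. Then I released it.
- **Bridge:** I swung it by the peg, with the fingers held loosely around it, until two more small pushes no longer moved it.
- **Clamp:** I turned the handle 1.44 rad clockwise. The wrist then felt about 0.55 N·m, which I took as the stop. I let go and raised the hand clear.

**Last checks**
- **Lid home:** It stopped at 44.1 mm above where I picked it up; the rim is 44 mm high. The side camera then showed both pins through their holes.
- **Bridge and handle:** The peg was in the same place in the side picture before and after clamping (327 px across). The handle lies along the bridge, and the pad sits on the grip block.
- **Bystanders:** I only moved the hand above them. The final side detections match the first picture for the bowl; the bottle was not detected there, but it still shows in the same place.
- **Hand:** The fingers are open and well above the press, with the force reading below 1 N.

**What disagreed or could not be checked**
- **Tool height:** The fingertips were about 28 mm higher than the reported tool height. One trial close passed over the block and shut on air. I corrected the height by camera for the rest of the job.
- **Position estimates:** The two cameras differed by 2–4 mm on the lid's position and up to 1.5 mm on the press's. I aimed between them, and the pins went in without side force.
- **Pad force:** The pad's force on the lid was not measured, only judged from the handle stop and the picture.

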